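# Feed the deep-well block round the bend into its latched bay

## Robot

A 6-joint arm with a two-finger parallel gripper is mounted at the origin on the work surface. World frame = base frame: x ahead of the robot, y to its left, z up, the work surface at z = 0. Lengths are in m, angles in degrees, forces in N, time in s.
With the tool pointing down it reaches from about 0.35 to 0.775 m from the base axis. Payload 5.5 kg.
Tool frame: the origin (TCP) lies between the finger pads; the fingertips stand 19 mm ahead of it and the grasp point (between the pads) is the TCP; z points along the fingers, x is the direction in which the jaws open and shut, and the axes are right-handed (so a half turn about z gives the same grasp; the last joint's range is limited). The gripper opens to 85 mm and grips with 20 to 120 N. Pads are 22 mm wide; open, the fingers measure 114 mm over their backs; the gripper's body (76 mm by 85 mm) begins 54 mm behind the grasp point. The pads swing forward as they close: fully open they stand 13 mm farther back than shut.
Start: joints at [66.658, 17.945, 2.641, 74.691, 0, 82.002], TCP at [0.152, 0.555, 0.25] pointing down, gripper open.
Joint ranges: [-158.12, 158.12], [-49.38, 96.58], [-58.88, 72.47], [-126.05, 133.96], [-84.25, 85.87], [-180, 180]. Speed limits (degrees/s): [147.25, 147.25, 180, 180, 180, 180].

## Interface

Orientations are given as a 3x3 rotation matrix whose columns are the frame's x, y, z axes.
In Python, from station import manip gives the robot as it stands.
- The arm moves only by the tool servo_tool, never from a script. Its argument "commands" is a list of rows, each an object of numbers: "x", "y", "z": the shift along the tool's x, y, z in cm; "yaw": the turn about the tool's z in rad. A call has 1 to 20 rows; each row is the pose to reach, as a shift and turn from the pose commanded when the call began, along the tool's axes at that moment; what a row does not reach only later rows make up. A row lasts 1/12 s, in which the tool goes at most 41.7 mm and 7.16 degrees, less where a joint would pass 70% of its speed; a pose out of reach is approached as far as the arm can. A call with a gripper value outside its range is refused whole. "grip" is the opening, from 0 (shut) to 1 (fully open), set as the call begins (left out, the last holds). The fingers move at their own pace and stop on an object; the grip force is fixed at half the most. Time passes only in rows, so rows that repeat a pose let the fingers close. It gives the time, the measured TCP pose, the force and the opening at its end, in the units of the state.
- manip.get_state(): the state, without advancing time (a new reading comes with each control period).
- manip.grab_frame(name): name is "side" or "top" or "wrist"; returns a dict with "frame" (480x640x3 uint8, blue, green, red), "vertical_fov" (degrees; the focal length in pixels is half the picture's height over the tangent of half this angle, whatever the lens; pixels are square), "cx", "cy" (the principal point, pixels), "R" (3x3) and "t" (3): a world point X has camera coordinates R X + t; the wrist camera has in their place "hand_eye" (4x4, takes a point from camera to tool coordinates, whose origin is the TCP and whose axes are the tool frame's). Camera axes: x right, y down, z forward; pixel columns grow to the right and rows downward; lengths in m; the calibration is good to about 2 mm. A picture is of the moment at which its call begins: read the wrist's pose just before it. There is no depth.
- manip.hand_in(): hands the job in, once; it reports no verdict.
Trained networks look in a picture, given as the dict that the camera call returned (one of the last four; its "shot" number tells which), for a name from the list of things; names that differ only in an ending like _2 or _b are one class to them, and where a whole thing is asked for, a point or a joint stands for the part that bears it (a point fixed in the world has none). Each returns a list of dicts, best first, with "confidence" (0 to 1); they miss things now and then, are a little off and sometimes report something else, mostly with a low value. They report only what shows in the picture. A call takes as long as a camera call. They do not tell look-alikes from the thing itself.
- manip.masks_of(picture, thing): "mask" (480x640 bool, what is visible of it).
- manip.place_of(picture, thing): "position" ([x, y, z] in m, in the coordinates of the camera as it stood for that picture, good to about 4 mm: a listed point, or the origin of a listed thing).
The state is a dict: "time": time; "joint_positions": joint angles; "qd": joint speeds; "tau": joint torques, N m; "ee_pos": TCP position; "ee_rot": TCP orientation; "contact_force": force on the tool from outside, world axes, zero at the start; "ft_torque": the same for the moment, N m; "finger_gap": finger opening in m.
Only numpy, scipy, OpenCV 4.12 (cv2) and the standard library are available. Lean on these libraries where they do the work, as an engineer would, in place of code of your own. Each camera call takes 0.05 s, during which the arm holds its last target.

## Task

Push the white deep-well block along the guide track, round the bend and into the bay at the far end, against the sprung pusher, until the steel pawl has snapped in behind it and keeps it there by itself. Push it gently, without ever forcing it if it jams, keep it flat on the deck the whole way, and do not disturb the other things on the bench.

Things in the scene. Friction and masses are not known exactly. Their poses are not given: they have to be found in the camera images.
- track: Fixed grey L-shaped deck, 4 mm thick, aluminium guide rails on it (tops at z 18 mm). Origin: on the bench at the bend's centre, z up. The lane's centre line runs along x = -100 mm in the -y direction to y = 0, turns left 90 degrees about the origin at radius 100 mm, then runs along y = -100 mm in +x to the bay. Lane 100 mm wide: rail faces 50 mm either side; bend radii 50 mm inside, 150 mm outside.
- entry (a point): Point on the deck on the lane's centre line at track (-100, 130) mm, axes as track: the lane's mouth. The rails are flared: 140 mm apart here, narrowing to 100 mm at track y = 70 mm. Before the mouth the deck is open, up to y = 280 mm. Deck, straight rails and block are slippery (friction about 0.3).
- block: White deep-well block, grid of wells on top, 110 mm long (its x) x 88 wide (y) x 44 high, upright corners rounded 12 mm, 0.3 to 0.55 kg; too wide to grip. Origin: centre of underside; x points ahead along the lane. Starts on the deck at the mouth, a little askew, centre 150 to 190 mm before the bend. In the bend it has about 5 mm side play and must turn with the lane. A push over 55 N is forcing.
- bend (a point): Point on the deck on the lane's centre line, half way round the bend. Axes as track. The rails of the bend (inner drum and outer curve) are rough, friction about 0.7: a block pushed straight on drives its front corner into the outer curve and can jam; it has to be turned as it goes.
- bay (a point): Point on the deck at track (150, -100) mm, axes as track: where the block's origin ends up, nominally, when latched, its x along this x. Pawl, pusher and stops sit on one carriage (black bar beside the inner rail) set up to 18 mm short of or beyond nominal along x; that setting is not reported: feel or see it. A block let go unlatched is pushed back out.
- pawl (a point): Nominal free end of the spring pawl (fixed point, does not follow it): a steel flap 55 mm long, z 20 to 36 mm, hinged upstream on the rail at the lane's +y side, slanting 24 mm into the lane. The passing block pushes it aside (1 to 3 N); it snaps in behind the block's rear face. At the end keep clear what lies within 30 mm of that rail at this height, or it cannot snap in.
- stop (a point): Nominal middle of the front of two rigid steel stops that end the travel 4 mm beyond latching (fixed point). Before them the block's front meets a sprung pusher plate, 50 mm before latching; its force rises from 6 to 10.5 N at latching. The whole push is 11 to 18 N up to the stops, then climbs steeply. Let go, a latched block settles back a few mm onto the pawl.
- tube_rack: Bystander: red tube rack 150 x 90 x 32 mm standing on the bench inside the angle of the track. Origin: centre of its underside.
- bottle_a: Bystander: reagent bottle, 52 mm diameter, 115 mm high, on the bench inside the angle of the track. Origin: centre of its underside.
- marker: Bystander: black marker pen 135 mm long lying on the bench inside the angle of the track. Origin: its underside near mid-length.
- tip_box: Bystander: orange tip box with clear lid, 120 x 85 x 70 mm, on the bench to the right. Origin: centre of its underside.
- bottle_b: Bystander: reagent bottle, 58 mm diameter, 125 mm high, on the bench to the right. Origin: centre of its underside.
- pipette: Bystander: pipette lying on the bench to the right, 240 mm long, 26 mm high. Origin: underside of its handle.
Mind the look-alikes: they are no part of the job. What is shaped like the block but orange, purple or yellow is not meant.

How it is judged:
By the outcome, as a careful person would: the job done as asked, in the order asked, and still so for the second after the job is handed in, with the robot touching nothing.
It also fails if it takes over 67 s, if anything falls off the work surface, if the arm or the gripper's body presses on something with over 40 N, if the wrist force passes 120 N, or if a joint passes its speed limit or range.

## Working session

There is one attempt and no reset: what is moved stays moved. The work goes in short steps, Python scripts to look and compute and a tool call to move; the robot and the scene stay as the last step left them, time stands still between calls to the robot, and variables do not carry over. Pictures are saved under pics/ and viewed, and the job is handed in when it is done.

Besides the shell and the picture viewer there is one more tool, called after "Request:" by a JSON object that holds its "name" and its "arguments". servo_tool: Moves the arm, as the interface text tells. Its arguments: {"type":"object","properties":{"commands":{"type":"array","items":{"type":"object","properties":{"x":{"type":"number"},"y":{"type":"number"},"z":{"type":"number"},"yaw":{"type":"number"}}}},"grip":{"type":"number"}},"required":["commands"]}

```bash
mkdir -p pics; ls
cat > h.py <<'E'
import numpy as np, cv2
from station import manip
def f_of(p): return 240/np.tan(np.radians(p["vertical_fov"]/2))
def w2p(p,X,st=None):
    c=np.array(p["R"])@np.array(X)+np.array(p["t"]); f=f_of(p)
    return np.array([p["cx"]+f*c[0]/c[2],p["cy"]+f*c[1]/c[2]])
def c2w(p,c): return np.array(p["R"]).T@(np.array(c)-np.array(p["t"]))
def p2w(p,uv,z):
    f=f_of(p); R=np.array(p["R"]); o=-R.T@np.array(p["t"])
    d=R.T@np.array([(uv[0]-p["cx"])/f,(uv[1]-p["cy"])/f,1]); s=(z-o[2])/d[2]
    return o+s*d
E
python3 - <<'E'
from h import *
s=manip.get_state()
for k,v in s.items(): print(k,np.round(v,3).tolist())
for n in ["top","side"]:
    p=manip.grab_frame(n); cv2.imwrite(f"pics/{n}0.png",p["frame"]); print(n,{k:np.round(v,3).tolist() for k,v in p.items() if k not in("frame",) and not isinstance(v,str)})
    for t in ["track","entry","block","bend","bay","pawl","stop","tube_rack","bottle_a","marker","tip_box","pipette"]:
        for r in manip.place_of(p,t)[:4]:
            print(n,t,round(r["confidence"],2),np.round(c2w(p,r["position"]),3))
E
```

```text
pics
time 0.0
joint_positions [66.658, 17.991, 2.576, 74.692, -0.0, 82.002]
qd [-0.023, -0.08, -0.078, 0.079, -0.024, -0.068]
tau [-0.001, -48.063, 29.854, 0.02, -0.0, -0.0]
ee_pos [0.152, 0.554, 0.249]
ee_rot [[0.265, 0.964, -0.001], [0.964, -0.265, -0.002], [-0.002, -0.0, -1.0]]
contact_force [0.473, 0.812, -0.767]
ft_torque [-0.074, -0.068, 0.012]
finger_gap 0.086
top {'vertical_fov': 53.497, 'cx': 313.876, 'cy': 234.689, 'R': [[-0.021, -0.999, -0.025], [-0.993, 0.024, -0.113], [0.114, 0.022, -0.993]], 't': [0.018, 0.524, 1.014], 'shot': 1}
top entry 0.79 [0.436 0.13  0.002]
top block 0.94 [0.643 0.451 0.001]
top block 0.92 [0.48  0.403 0.001]
top block 0.87 [ 0.257  0.292 -0.001]
top block 0.71 [0.434 0.151 0.003]
top bend 0.59 [ 0.478 -0.069  0.002]
top bend 0.45 [ 0.758 -0.084  0.034]
top bay 0.95 [ 0.694 -0.094  0.006]
top bay 0.22 [ 0.497 -0.413 -0.   ]
top pawl 0.94 [ 0.645 -0.067  0.024]
top stop 0.73 [ 0.756 -0.083  0.037]
top tube_rack 0.97 [ 0.677  0.078 -0.002]
top tube_rack 0.2 [ 0.287 -0.368  0.003]
top bottle_a 0.69 [0.58  0.197 0.002]
top marker 0.61 [ 0.683  0.211 
[... 212 characters left out ...]
 0.816, -0.495]], 't': [-0.49, 0.157, 1.081], 'shot': 2}
side track 0.75 [ 0.544 -0.     0.001]
side entry 0.61 [0.437 0.128 0.003]
side block 0.9 [0.479 0.404 0.006]
side block 0.75 [0.259 0.295 0.003]
side block 0.73 [0.435 0.153 0.005]
side block 0.73 [0.647 0.454 0.003]
side bend 0.91 [ 0.479 -0.068  0.01 ]
side bay 0.78 [ 0.696 -0.087  0.003]
side pawl 0.68 [ 0.64  -0.068  0.028]
side stop 0.82 [ 0.762 -0.088  0.037]
side stop 0.32 [0.545 0.003 0.003]
side tube_rack 0.82 [0.676 0.08  0.004]
side bottle_a 0.63 [ 0.677 -0.402  0.001]
side bottle_a 0.62 [0.576 0.208 0.001]
side marker 0.67 [0.435 0.155 0.007]
side tip_box 0.69 [ 0.495 -0.408 -0.   ]
side pipette 0.77 [ 0.288 -0.367  0.003]
```

View pics/top0.png

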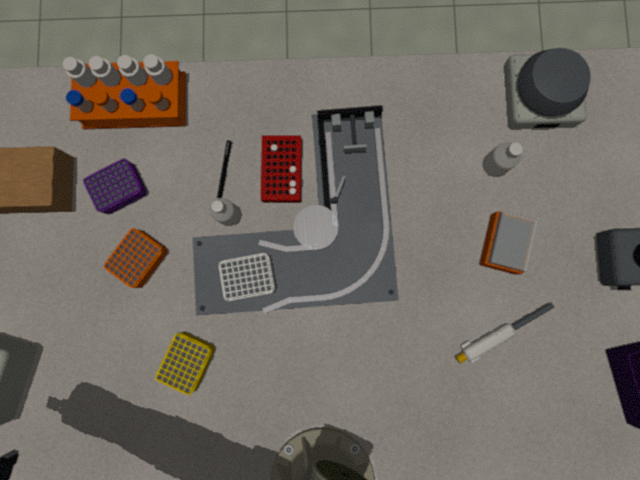

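View pics/side0.png

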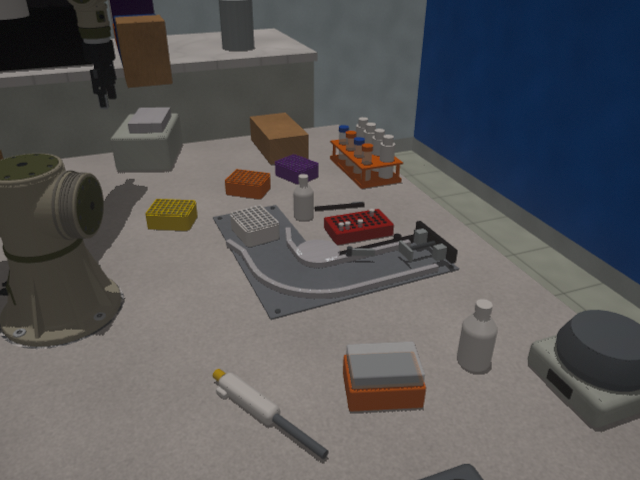

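The white block sits at about (247,276) in the top view, on the deck at the lane's mouth. The bay is at about (352,150), with the pawl at about (340,187). Next I'll fit the track's pose and the block's yaw.

```bash
cat >> h.py <<'E'
def track_T(x,y,th):
    c,s=np.cos(th),np.sin(th)
    return lambda P: np.array([x+c*P[0]-s*P[1], y+s*P[0]+c*P[1], P[2]])
def outline(p,T,img,S):
    def poly(pts,col):
        q=np.array([w2p(p,T(P)) for P in pts]); cv2.polylines(img,[np.int32(np.round((q+.5)*S*16))],False,col,1,cv2.LINE_AA,4)
    z=.018
    a=np.linspace(np.pi,1.5*np.pi,40)
    for r,c in ((.05,(0,255,0)),(.15,(0,255,0)),(.1,(0,255,255))):
        poly([[-r,.07,z]]+[[r*np.cos(t),r*np.sin(t),z] for t in a]+[[.2,-r,z]],c)
    poly([[-.05,.07,z],[-.03,.13,z]],(0,255,0)); poly([[-.15,.07,z],[-.17,.13,z]],(0,255,0))
E
cat > fit.py <<'E'
from h import *
import sys
pts={"entry":(-.1,.13,.004),"bend":(-.0707,-.0707,.004),"bay":(.15,-.1,.004),"track":(0,0,0)}
A=[];B=[]
pics={}
for n in ["top","side"]:
    p=manip.grab_frame(n); pics[n]=p
    for t in pts:
        r=manip.place_of(p,t)
        if r and r[0]["confidence"]>.5:
            A.append(pts[t][:2]);B.append(c2w(p,r[0]["position"])[:2])
A=np.array(A);B=np.array(B)
a=A-A.mean(0);b=B-B.mean(0)
th=np.arctan2((a[:,0]*b[:,1]-a[:,1]*b[:,0]).sum(),(a*b).sum())
c,s=np.cos(th),np.sin(th);o=B.mean(0)-np.array([[c,-s],[s,c]])@A.mean(0)
print("track",o,np.degrees(th)); print(np.round(B-(A@np.array([[c,-s],[s,c]]).T+o),4).tolist())
T=track_T(o[0],o[1],th)
p=pics["top"]; S=4
for m in manip.masks_of(p,"block"):
    k=m["mask"].astype(np.uint8); cs,_=cv2.findContours(k,0,1); cc=max(cs,key=cv2.contourArea)
    w=np.array([p2w(p,q[0],.044)[:2] for q in cc]).astype(np.float32)
    print(m["confidence"],cv2.minAreaRect(w))
img=cv2.resize(p["frame"],None,fx=S,fy=S,interpolation=cv2.INTER_CUBIC)
outline(p,T,img,S)
cv2.imwrite("pics/fit_a.png",img[90*S:240*S,230*S:410*S][:600,:800]); cv2.imwrite("pics/fit_b.png",img[200*S:330*S,190*S:390*S])
E
python3 fit.py
```

```text
track [0.54482631 0.00270934] 2.377731409452132
[[-0.0014, 0.0029], [-0.0019, -0.0041], [-0.0001, -0.0036], [0.001, 0.0024], [-0.0024, -0.002], [0.0025, 0.0029], [-0.0003, 0.0006], [0.0027, 0.0009]]
0.91 ((0.25745585560798645, 0.284719854593277), (0.09372511506080627, 0.11743172258138657), 64.10639190673828)
0.91 ((0.4814879298210144, 0.39588189125061035), (0.10197100788354874, 0.11385741084814072), 52.681175231933594)
0.88 ((0.43589574098587036, 0.15316593647003174), (0.09186093509197235, 0.11641530692577362), 10.005764961242676)
0.64 ((0.6416196227073669, 0.44321703910827637), (0.10091963410377502, 0.11824983358383179), 26.576881408691406)
```

View pics/fit_a.png

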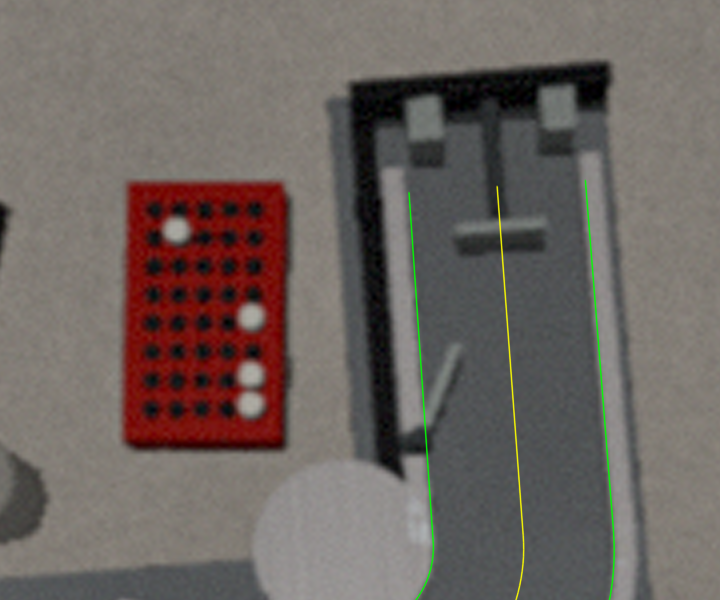

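View pics/fit_b.png

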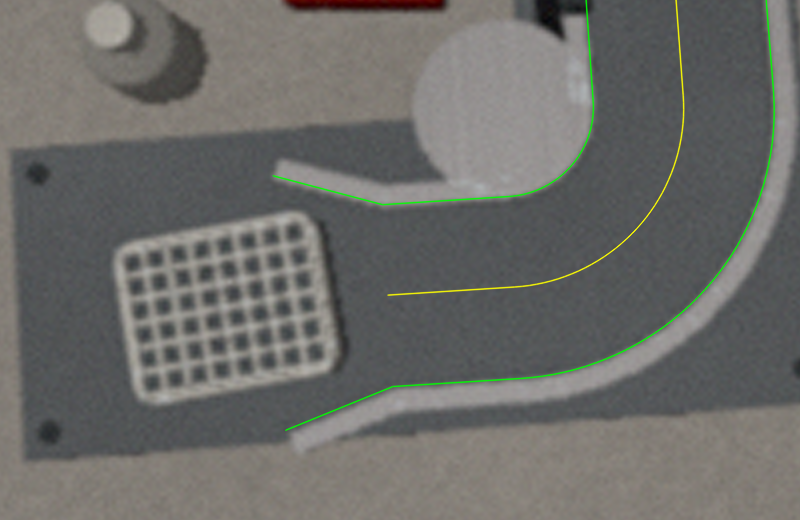

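The fit overlays the rails to within about 2 mm. The track origin is about (0.544, 0.0027) with a yaw of 2.3°. The block is at (0.4345, 0.152) and skewed about 7° to the left.

```bash
cat > pl.py <<'E'
import json,os,sys,numpy as np
F="cmd.json"
TX,TY,TH=0.544,0.0027,np.radians(2.3)
def load(): return json.load(open(F)) if os.path.exists(F) else dict(x=.152,y=.555,z=.25,psi=74.656)
def t2w(x,y): # mm track->m world
    c,s=np.cos(TH),np.sin(TH); return TX+(c*x-s*y)/1e3, TY+(s*x+c*y)/1e3
def w2t(x,y):
    c,s=np.cos(TH),np.sin(TH); dx,dy=(x-TX)*1e3,(y-TY)*1e3; return c*dx+s*dy,-s*dx+c*dy
def rows(wps,nz=2):
    """wps: list of (x,y,z,psi) world; prints rows"""
    p=load(); a=np.radians(p["psi"]); ex=np.array([np.cos(a),np.sin(a)]); ey=np.array([np.sin(a),-np.cos(a)])
    out=[]
    for x,y,z,psi in wps:
        d=np.array([x-p["x"],y-p["y"]])*100
        dp=(psi-p["psi"]+180)%360-180
        out.append({"x":round(float(d@ex),2),"y":round(float(d@ey),2),"z":round(-(z-p["z"])*100,2),"yaw":round(float(-np.radians(dp)),3)})
    print(json.dumps(out)); return out
def commit(x=0,y=0,z=0,yaw=0):
    p=load(); a=np.radians(p["psi"]); ex=np.array([np.cos(a),np.sin(a)]); ey=np.array([np.sin(a),-np.cos(a)])
    d=(x*ex+y*ey)/100; p["x"]+=d[0];p["y"]+=d[1];p["z"]-=z/100;p["psi"]-=np.degrees(yaw)
    json.dump(p,open(F,"w")); print("cmd",{k:round(v,4) for k,v in p.items()},"track",np.round(w2t(p["x"],p["y"]),1))
def interp(n,tgt):
    p=load(); s=np.array([p[k] for k in("x","y","z","psi")]); t=np.array(tgt)
    return [s+(t-s)*(i+1)/n for i in range(n)]
E
python3 - <<'E'
from pl import *
x,y=t2w(-101,243)
print(x,y); rows(interp(14,(x,y,.25,2.3)))
E
```

```text
0.43332934050802896 0.24145092696702183
[{"x": -1.63, "y": 2.53, "z": -0.0, "yaw": 0.09}, {"x": -3.26, "y": 5.06, "z": -0.0, "yaw": 0.18}, {"x": -4.88, "y": 7.59, "z": -0.0, "yaw": 0.271}, {"x": -6.51, "y": 10.12, "z": -0.0, "yaw": 0.361}, {"x": -8.14, "y": 12.65, "z": -0.0, "yaw": 0.451}, {"x": -9.77, "y": 15.18, "z": -0.0, "yaw": 0.541}, {"x": -11.4, "y": 17.71, "z": -0.0, "yaw": 0.631}, {"x": -13.02, "y": 20.24, "z": -0.0, "yaw": 0.722}, {"x": -14.65, "y": 22.77, "z": -0.0, "yaw": 0.812}, {"x": -16.28, "y": 25.31, "z": -0.0, "yaw": 0.902}, {"x": -17.91, "y": 27.84, "z": -0.0, "yaw": 0.992}, {"x": -19.54, "y": 30.37, "z": -0.0, "yaw": 1.082}, {"x": -21.16, "y": 32.9, "z": -0.0, "yaw": 1.173}, {"x": -22.79, "y": 35.43, "z": -0.0, "yaw": 1.263}]
```

Request:
{"name": "servo_tool", "arguments": {"commands": [{"x": -1.6, "y": 2.5, "yaw": 0.09}, {"x": -3.3, "y": 5.1, "yaw": 0.18}, {"x": -4.9, "y": 7.6, "yaw": 0.27}, {"x": -6.5, "y": 10.1, "yaw": 0.36}, {"x": -8.1, "y": 12.6, "yaw": 0.45}, {"x": -9.8, "y": 15.2, "yaw": 0.54}, {"x": -11.4, "y": 17.7, "yaw": 0.63}, {"x": -13.0, "y": 20.2, "yaw": 0.72}, {"x": -14.6, "y": 22.8, "yaw": 0.81}, {"x": -16.3, "y": 25.3, "yaw": 0.9}, {"x": -17.9, "y": 27.8, "yaw": 0.99}, {"x": -19.5, "y": 30.4, "yaw": 1.08}, {"x": -21.2, "y": 32.9, "yaw": 1.17}, {"x": -22.8, "y": 35.4, "yaw": 1.263}, {"x": -22.8, "y": 35.4, "yaw": 1.263}, {"x": -22.8, "y": 35.4, "yaw": 1.263}], "grip": 0.18}}

```text
invalid input at $.commands[0]: expected keys x, y, z, yaw
```

Run:
```python
from pl import *
commit(-22.8,35.4,0,1.263)
from h import *
s=manip.get_state(); print(s["time"],np.round(s["ee_pos"],4),np.round(s["ee_rot"],3).tolist(),s["finger_gap"],np.round(s["contact_force"],2))
p=manip.grab_frame("wrist"); cv2.imwrite("pics/w1.png",p["frame"])
p=manip.grab_frame("side"); cv2.imwrite("pics/s1.png",p["frame"])
for r in manip.place_of(p,"block"): print(r["confidence"],c2w(p,r["position"]))
```

```text
cmd {'x': np.float64(0.433), 'y': np.float64(0.2415), 'z': 0.25, 'psi': np.float64(2.2914)} track [-101.3  243. ]
1.85 [0.1522 0.5545 0.2503] [[0.265, 0.964, 0.0], [0.964, -0.265, 0.0], [0.0, 0.0, -1.0]] 0.08539212370441963 [-0.38  1.13  0.56]
0.94 [0.43661934 0.15464017 0.00315927]
0.73 [ 6.50854609e-01  4.53035826e-01 -8.85685401e-06]
0.72 [0.25680741 0.29347399 0.00317428]
0.59 [0.47912498 0.40694864 0.00417022]
```

View pics/w1.png

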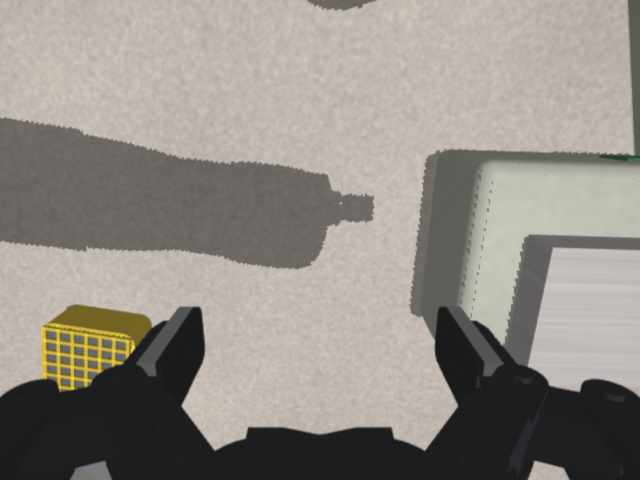

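View pics/s1.png

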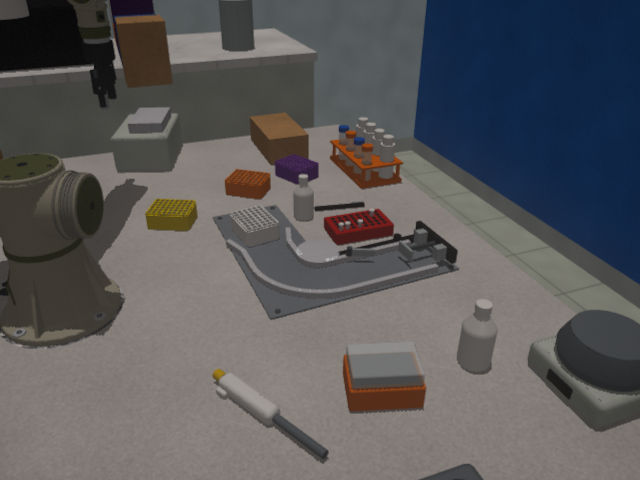

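The call was refused because every row needs all four keys, and the pictures show nothing has moved. I'll send it again.

Request:
{"name": "servo_tool", "arguments": {"commands": [{"x": -1.6, "y": 2.5, "z": 0, "yaw": 0.09}, {"x": -3.3, "y": 5.1, "z": 0, "yaw": 0.18}, {"x": -4.9, "y": 7.6, "z": 0, "yaw": 0.27}, {"x": -6.5, "y": 10.1, "z": 0, "yaw": 0.36}, {"x": -8.1, "y": 12.6, "z": 0, "yaw": 0.45}, {"x": -9.8, "y": 15.2, "z": 0, "yaw": 0.54}, {"x": -11.4, "y": 17.7, "z": 0, "yaw": 0.63}, {"x": -13.0, "y": 20.2, "z": 0, "yaw": 0.72}, {"x": -14.6, "y": 22.8, "z": 0, "yaw": 0.81}, {"x": -16.3, "y": 25.3, "z": 0, "yaw": 0.9}, {"x": -17.9, "y": 27.8, "z": 0, "yaw": 0.99}, {"x": -19.5, "y": 30.4, "z": 0, "yaw": 1.08}, {"x": -21.2, "y": 32.9, "z": 0, "yaw": 1.17}, {"x": -22.8, "y": 35.4, "z": 0, "yaw": 1.263}, {"x": -22.8, "y": 35.4, "z": 0, "yaw": 1.263}, {"x": -22.8, "y": 35.4, "z": 0, "yaw": 1.263}], "grip": 0.18}}

```text
time: 3.33
ee_pos: [0.4341, 0.2399, 0.2502]
ee_rot: [[0.999, 0.038, -0.0], [0.038, -0.999, 0.0], [-0.0, -0.0, -1.0]]
contact_force: [-0.0, -0.0, -0.3]
finger_gap: 0.0156
```

Run:
```python
from h import *
s=manip.get_state(); print(s["time"],np.round(s["ee_pos"],4),np.round(s["ee_rot"],3).tolist(),s["finger_gap"],np.round(s["contact_force"],2))
p=manip.grab_frame("wrist"); cv2.imwrite("pics/w2.png",p["frame"])
```

```text
3.3333 [0.4341 0.2399 0.2502] [[0.999, 0.038, -0.0], [0.038, -0.999, 0.0], [-0.0, -0.0, -1.0]] 0.015564312824075822 [-0.03 -0.03 -0.31]
```

View pics/w2.png

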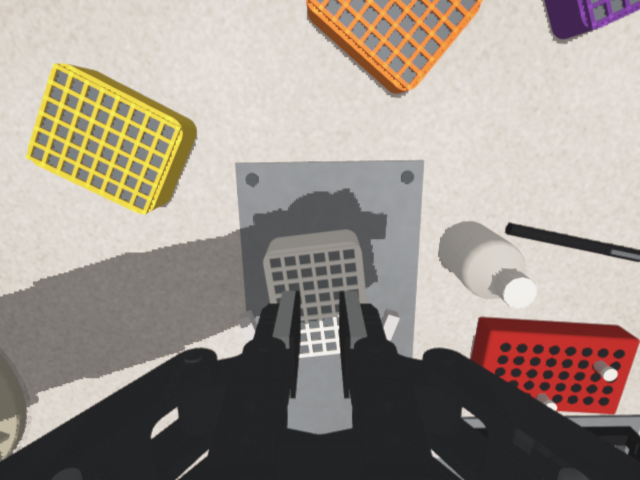

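The wrist view shows the fingers ahead of the block's rear face (about (315,240)) in the image, so they stand above it but clear in y. The deck is free there. Now I'll lower the tool.

Request:
{"name": "servo_tool", "arguments": {"commands": [{"x": 0, "y": 0, "z": 2.0, "yaw": 0}, {"x": 0, "y": 0, "z": 5.0, "yaw": 0}, {"x": 0, "y": 0, "z": 8.0, "yaw": 0}, {"x": 0, "y": 0, "z": 11.0, "yaw": 0}, {"x": 0, "y": 0, "z": 14.0, "yaw": 0}, {"x": 0, "y": 0, "z": 17.0, "yaw": 0}, {"x": 0, "y": 0, "z": 19.0, "yaw": 0}, {"x": 0, "y": 0, "z": 20.0, "yaw": 0}, {"x": 0, "y": 0, "z": 20.0, "yaw": 0}, {"x": 0, "y": 0, "z": 20.0, "yaw": 0}]}}

```text
time: 4.22
ee_pos: [0.4328, 0.2417, 0.0507]
ee_rot: [[0.999, 0.042, -0.0], [0.042, -0.999, 0.0], [-0.0, -0.0, -1.0]]
contact_force: [0.4, 0.5, -0.3]
finger_gap: 0.0153
```

Run:
```python
from pl import *
commit(0,0,20,0)
from h import *
s=manip.get_state(); print(s["time"],np.round(s["ee_pos"],4),np.round(w2t(*s["ee_pos"][:2]),1),s["finger_gap"],np.round(s["contact_force"],2))
p=manip.grab_frame("side"); cv2.imwrite("pics/s2.png",cv2.resize(p["frame"][150:330,150:390],None,fx=3,fy=3))
p=manip.grab_frame("wrist"); cv2.imwrite("pics/w3.png",p["frame"])
```

```text
cmd {'x': np.float64(0.433), 'y': np.float64(0.2415), 'z': 0.05, 'psi': np.float64(2.2914)} track [-101.3  243. ]
4.2167 [0.4328 0.2417 0.0507] [-101.5  243.3] 0.015264699186250634 [ 0.39  0.46 -0.31]
```

View pics/s2.png

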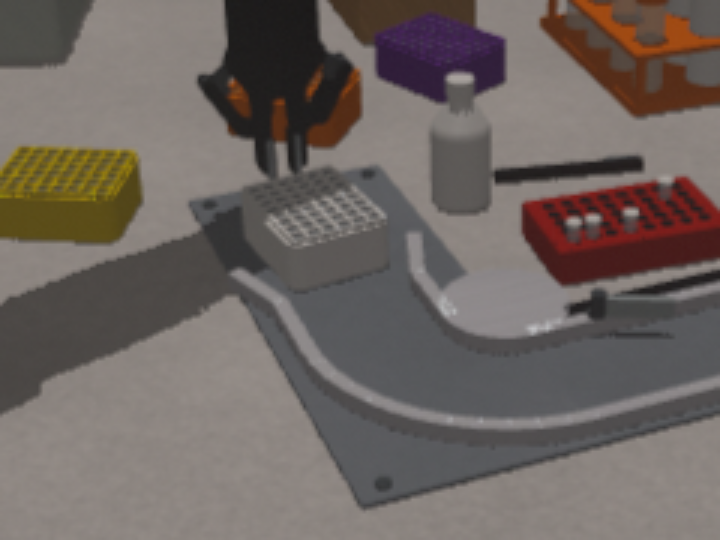

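View pics/w3.png

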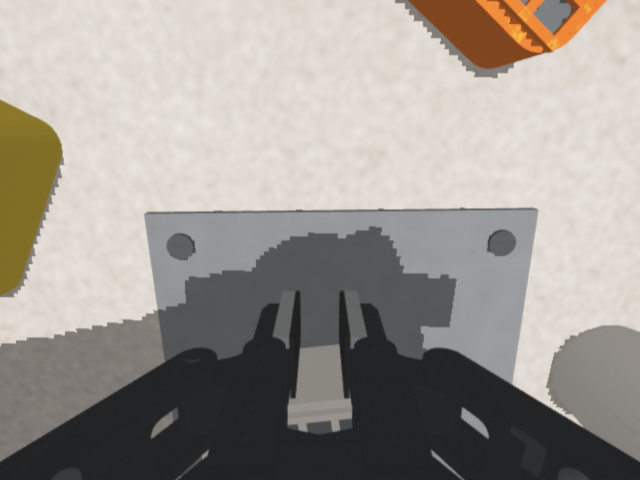

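The fingers are on the deck behind the block's rear face, clear of it. I'll go down the last 2 cm and advance slowly to contact.

Request:
{"name": "servo_tool", "arguments": {"commands": [{"x": 0, "y": 0, "z": 0.7, "yaw": 0}, {"x": 0, "y": 0, "z": 1.4, "yaw": 0}, {"x": 0, "y": 0, "z": 1.9, "yaw": 0}, {"x": 0, "y": 0, "z": 1.9, "yaw": 0}, {"x": 0, "y": 0.3, "z": 1.9, "yaw": 0}, {"x": 0, "y": 0.6, "z": 1.9, "yaw": 0}, {"x": 0, "y": 0.9, "z": 1.9, "yaw": 0}, {"x": 0, "y": 1.2, "z": 1.9, "yaw": 0}, {"x": 0, "y": 1.5, "z": 1.9, "yaw": 0}, {"x": 0, "y": 1.8, "z": 1.9, "yaw": 0}, {"x": 0, "y": 2.1, "z": 1.9, "yaw": 0}, {"x": 0, "y": 2.4, "z": 1.9, "yaw": 0}, {"x": 0, "y": 2.7, "z": 1.9, "yaw": 0}, {"x": 0, "y": 3.0, "z": 1.9, "yaw": 0}]}}

```text
time: 5.48
ee_pos: [0.4346, 0.211, 0.0314]
ee_rot: [[0.999, 0.04, 0.0], [0.04, -0.999, 0.001], [0.0, -0.001, -1.0]]
contact_force: [0.9, 1.6, 1.1]
finger_gap: 0.0155
```

```bash
cat > look.py <<'E'
import sys
from pl import *
from h import *
s=manip.get_state(); print(s["time"],np.round(s["ee_pos"],4),"track",np.round(w2t(*s["ee_pos"][:2]),1),"psi-th",round(np.degrees(np.arctan2(s["ee_rot"][1][0],s["ee_rot"][0][0]))-2.3,2),s["finger_gap"],np.round(s["contact_force"],2))
T=track_T(TX,TY,TH); S=4
n=sys.argv[1]
p=manip.grab_frame("top"); img=cv2.resize(p["frame"],None,fx=S,fy=S,interpolation=cv2.INTER_CUBIC); outline(p,T,img,S)
y0,x0=(int(sys.argv[2]),int(sys.argv[3])) if len(sys.argv)>3 else (190,200)
cv2.imwrite(f"pics/{n}t.png",img[y0*S:(y0+150)*S,x0*S:(x0+200)*S])
q=manip.grab_frame("side"); b=cv2.resize(q["frame"][170:330,200:470],None,fx=2.9,fy=2.9,interpolation=cv2.INTER_CUBIC); cv2.imwrite(f"pics/{n}s.png",b)
E
python3 - <<'E'
import sys; sys.path.insert(0,'.')
from pl import *
commit(0,3.0,1.9,0)
E
python3 look.py a
```

```text
cmd {'x': np.float64(0.4342), 'y': np.float64(0.2115), 'z': 0.031, 'psi': np.float64(2.2914)} track [-101.3  213. ]
5.4833 [0.4346 0.211  0.0314] track [-100.9  212.5] psi-th 0.0 0.015451356271201694 [0.89 1.64 1.14]
```

View pics/at.png

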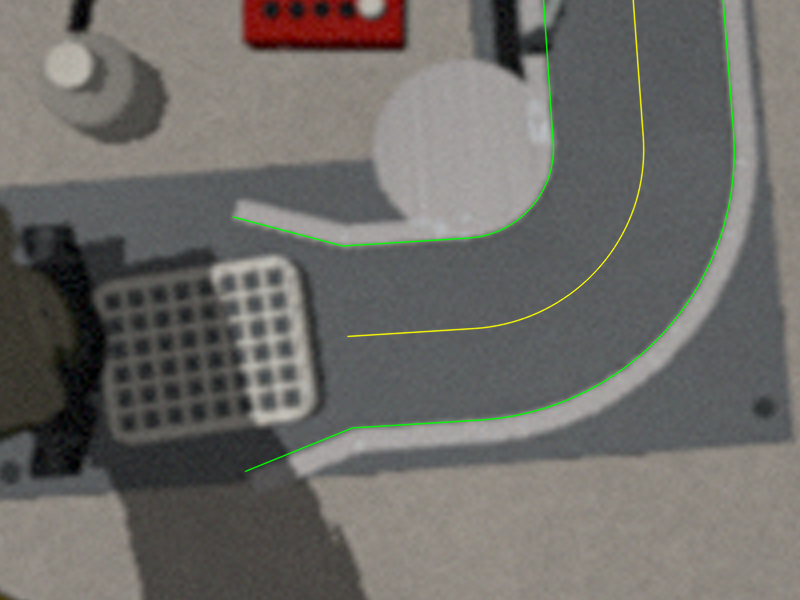

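View pics/as.png

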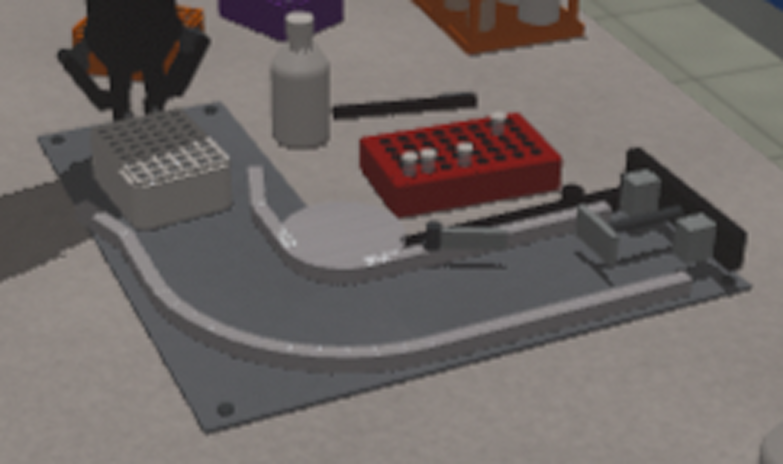

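The block is in contact at 1.6 N and is squaring up. In the top view it sits at about (207,350), with about 4° of skew left. I'll carry on into the lane and drift slightly inward.

Request:
{"name": "servo_tool", "arguments": {"commands": [{"x": 0.02, "y": 0.4, "z": 0, "yaw": 0}, {"x": 0.05, "y": 0.8, "z": 0, "yaw": 0}, {"x": 0.08, "y": 1.2, "z": 0, "yaw": 0}, {"x": 0.1, "y": 1.6, "z": 0, "yaw": 0}, {"x": 0.12, "y": 2.0, "z": 0, "yaw": 0}, {"x": 0.15, "y": 2.4, "z": 0, "yaw": 0}, {"x": 0.18, "y": 2.8, "z": 0, "yaw": 0}, {"x": 0.2, "y": 3.2, "z": 0, "yaw": 0}, {"x": 0.22, "y": 3.6, "z": 0, "yaw": 0}, {"x": 0.25, "y": 4.0, "z": 0, "yaw": 0}, {"x": 0.28, "y": 4.4, "z": 0, "yaw": 0}, {"x": 0.3, "y": 4.8, "z": 0, "yaw": 0}, {"x": 0.32, "y": 5.2, "z": 0, "yaw": 0}, {"x": 0.35, "y": 5.6, "z": 0, "yaw": 0}, {"x": 0.38, "y": 6.0, "z": 0, "yaw": 0}, {"x": 0.4, "y": 6.4, "z": 0, "yaw": 0}]}}

```text
time: 6.92
ee_pos: [0.441, 0.1469, 0.0313]
ee_rot: [[0.999, 0.04, 0.0], [0.04, -0.999, 0.0], [0.0, -0.0, -1.0]]
contact_force: [-0.2, 1.1, 1.5]
finger_gap: 0.0154
```

```bash
python3 - <<'E'
from pl import *
commit(.4,6.4,0,0)
E
python3 look.py b
```

```text
cmd {'x': np.float64(0.4408), 'y': np.float64(0.1477), 'z': 0.031, 'psi': np.float64(2.2914)} track [-97.3 149. ]
6.9167 [0.441  0.1469 0.0313] track [-97.1 148.2] psi-th -0.01 0.015378740237237605 [-0.17  1.06  1.49]
```

View pics/bt.png

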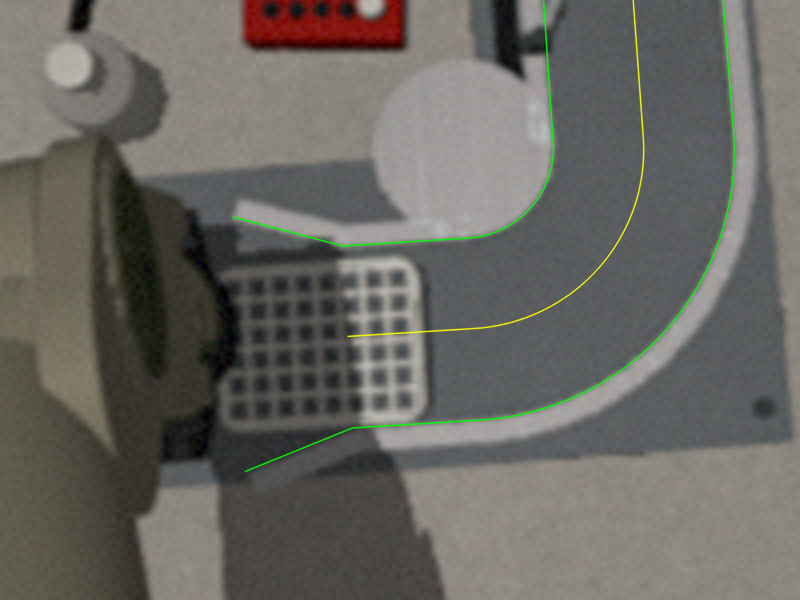

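View pics/bs.png

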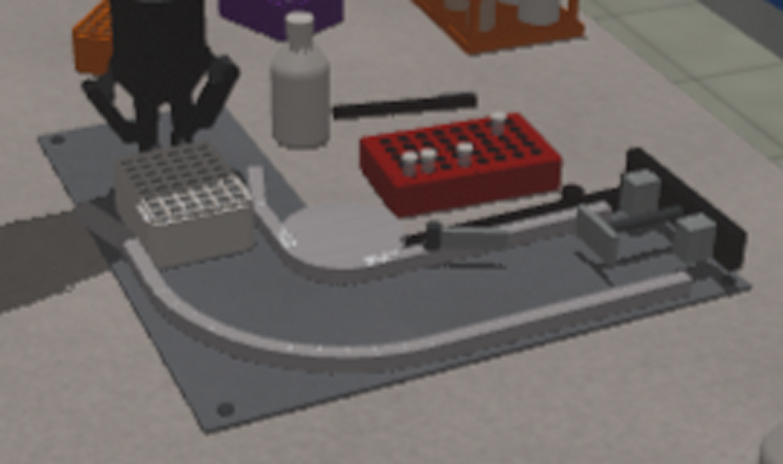

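```bash
cat > pt.py <<'E'
# usage: pt.py y0 x0 z u v u v ...
import sys
from pl import *
from h import *
p=manip.grab_frame("top")
a=list(map(float,sys.argv[1:])); y0,x0,z=a[:3]
for i in range(3,len(a),2):
    w=p2w(p,((a[i]+.5)/4+x0-.5,(a[i+1]+.5)/4+y0-.5),z); print(np.round(w,4),"track",np.round(w2t(*w[:2]),1))
E
python3 pt.py 190 200 0.046 427 340 325 256 330 432 220 345
```

```text
[0.4369 0.0233 0.046 ] track [-106.1   24.9]
[0.4832 0.0773 0.046 ] track [-57.7  77. ]
[0.3893 0.0759 0.046 ] track [-151.7   79.4]
[0.4367 0.1343 0.046 ] track [-101.9  135.8]
```

```bash
cat >> pl.py <<'E'
def tcp(cx,cy,phi,e=4.,b=67.):
    """block centre (track mm), phi deg left turn from first leg -> world waypoint"""
    a=np.radians(phi); h=np.array([np.sin(a),-np.cos(a)]); l=np.array([np.cos(a),np.sin(a)])
    P=np.array([cx,cy])-b*h+e*l; x,y=t2w(*P); return (x,y,.031,2.3+phi)
E
python3 - <<'E'
from pl import *
w=[]
for i in range(1,21):
    t=i/20; y=81-86*t; w.append(tcp(-101.5+4.5*t,y,3*min(1,t*2)))
rows(w)
E
```

```text
[{"x": -0.03, "y": 0.53, "z": -0.0, "yaw": -0.005}, {"x": -0.05, "y": 0.96, "z": -0.0, "yaw": -0.011}, {"x": -0.06, "y": 1.39, "z": -0.0, "yaw": -0.016}, {"x": -0.07, "y": 1.81, "z": -0.0, "yaw": -0.021}, {"x": -0.08, "y": 2.24, "z": -0.0, "yaw": -0.026}, {"x": -0.1, "y": 2.67, "z": -0.0, "yaw": -0.032}, {"x": -0.11, "y": 3.1, "z": -0.0, "yaw": -0.037}, {"x": -0.12, "y": 3.53, "z": -0.0, "yaw": -0.042}, {"x": -0.13, "y": 3.96, "z": -0.0, "yaw": -0.047}, {"x": -0.15, "y": 4.39, "z": -0.0, "yaw": -0.053}, {"x": -0.12, "y": 4.82, "z": -0.0, "yaw": -0.053}, {"x": -0.1, "y": 5.25, "z": -0.0, "yaw": -0.053}, {"x": -0.08, "y": 5.68, "z": -0.0, "yaw": -0.053}, {"x": -0.06, "y": 6.11, "z": -0.0, "yaw": -0.053}, {"x": -0.03, "y": 6.54, "z": -0.0, "yaw": -0.053}, {"x": -0.01, "y": 6.97, "z": -0.0, "yaw": -0.053}, {"x": 0.01, "y": 7.4, "z": -0.0, "yaw": -0.053}, {"x": 0.03, "y": 7.83, "z": -0.0, "yaw": -0.053}, {"x": 0.06, "y": 8.26, "z": -0.0, "yaw": -0.053}, {"x": 0.08, "y": 8.69, "z": -0.0, "yaw": -0.053}]
```

Request:
{"name": "servo_tool", "arguments": {"commands": [{"x": -0.03, "y": 0.5, "z": 0, "yaw": -0.005}, {"x": -0.05, "y": 0.95, "z": 0, "yaw": -0.01}, {"x": -0.06, "y": 1.4, "z": 0, "yaw": -0.015}, {"x": -0.07, "y": 1.8, "z": 0, "yaw": -0.02}, {"x": -0.08, "y": 2.25, "z": 0, "yaw": -0.025}, {"x": -0.1, "y": 2.65, "z": 0, "yaw": -0.03}, {"x": -0.11, "y": 3.1, "z": 0, "yaw": -0.035}, {"x": -0.12, "y": 3.55, "z": 0, "yaw": -0.04}, {"x": -0.13, "y": 3.95, "z": 0, "yaw": -0.045}, {"x": -0.15, "y": 4.4, "z": 0, "yaw": -0.05}, {"x": -0.12, "y": 4.8, "z": 0, "yaw": -0.05}, {"x": -0.1, "y": 5.25, "z": 0, "yaw": -0.05}, {"x": -0.08, "y": 5.7, "z": 0, "yaw": -0.05}, {"x": -0.06, "y": 6.1, "z": 0, "yaw": -0.05}, {"x": -0.03, "y": 6.55, "z": 0, "yaw": -0.05}]}}

```text
time: 8.32
ee_pos: [0.4433, 0.0814, 0.0313]
ee_rot: [[0.996, 0.09, -0.0], [0.09, -0.996, 0.0], [-0.0, -0.0, -1.0]]
contact_force: [0.6, 1.6, -1.1]
finger_gap: 0.0155
```

```bash
python3 - <<'E'
from pl import *
commit(-.03,6.55,0,-.05)
E
python3 look.py c
```

```text
cmd {'x': np.float64(0.4431), 'y': np.float64(0.0822), 'z': 0.031, 'psi': np.float64(5.1562)} track [-97.6  83.5]
8.3167 [0.4433 0.0814 0.0313] track [-97.4  82.7] psi-th 2.86 0.015494180651337857 [ 0.59  1.62 -1.15]
```

View pics/ct.png

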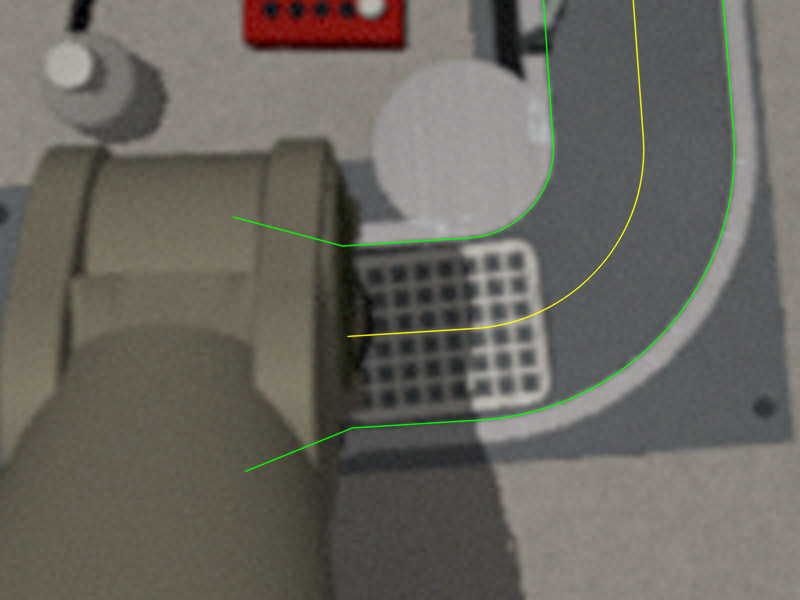

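View pics/cs.png

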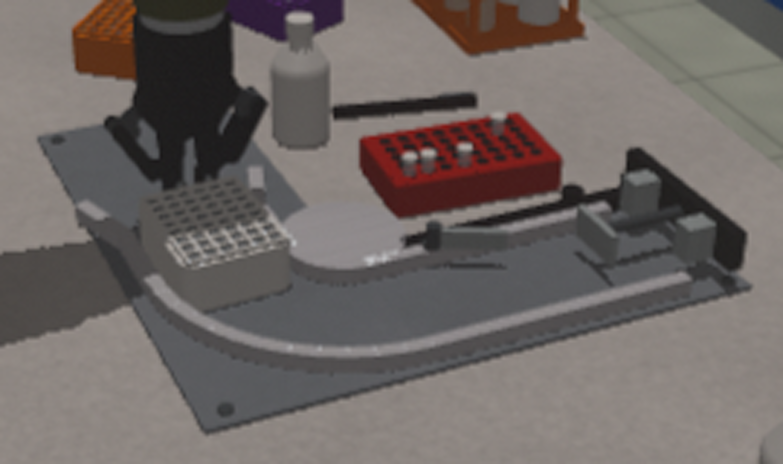

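The block now runs at about 3° of left lead and is centred between the rails, top edges at 248 and 412 near x=490. The force is below 2 N. Next is the bend, turning the block about the track origin.

Run:
```python
from pl import *
w=[]
for i in range(1,6):
    t=i/5; w.append(tcp(-98.6+1.7*t,16-21*t,2.9+.1*t,e=4.5))
for i in range(1,12):
    f=3+2*i; a=np.radians(f); w.append(tcp(-97*np.cos(a),-97*np.sin(a),f,e=4.5))
rows(w)
```

```text
[{"x": 0.02, "y": 0.46, "z": -0.0, "yaw": -0.001}, {"x": 0.03, "y": 0.88, "z": -0.0, "yaw": -0.001}, {"x": 0.04, "y": 1.3, "z": -0.0, "yaw": -0.002}, {"x": 0.05, "y": 1.72, "z": -0.0, "yaw": -0.002}, {"x": 0.06, "y": 2.14, "z": -0.0, "yaw": -0.003}, {"x": -0.16, "y": 2.48, "z": -0.0, "yaw": -0.037}, {"x": -0.38, "y": 2.81, "z": -0.0, "yaw": -0.072}, {"x": -0.58, "y": 3.16, "z": -0.0, "yaw": -0.107}, {"x": -0.77, "y": 3.51, "z": -0.0, "yaw": -0.142}, {"x": -0.95, "y": 3.86, "z": -0.0, "yaw": -0.177}, {"x": -1.12, "y": 4.22, "z": -0.0, "yaw": -0.212}, {"x": -1.27, "y": 4.59, "z": -0.0, "yaw": -0.247}, {"x": -1.42, "y": 4.96, "z": -0.0, "yaw": -0.282}, {"x": -1.54, "y": 5.34, "z": -0.0, "yaw": -0.317}, {"x": -1.66, "y": 5.72, "z": -0.0, "yaw": -0.352}, {"x": -1.76, "y": 6.11, "z": -0.0, "yaw": -0.386}]
```

Request:
{"name": "servo_tool", "arguments": {"commands": [{"x": 0.02, "y": 0.45, "z": 0, "yaw": 0}, {"x": 0.03, "y": 0.9, "z": 0, "yaw": 0}, {"x": 0.04, "y": 1.3, "z": 0, "yaw": 0}, {"x": 0.05, "y": 1.7, "z": 0, "yaw": 0}, {"x": 0.05, "y": 2.15, "z": 0, "yaw": 0}, {"x": -0.16, "y": 2.5, "z": 0, "yaw": -0.035}, {"x": -0.38, "y": 2.8, "z": 0, "yaw": -0.07}, {"x": -0.58, "y": 3.15, "z": 0, "yaw": -0.105}, {"x": -0.77, "y": 3.5, "z": 0, "yaw": -0.14}, {"x": -0.95, "y": 3.85, "z": 0, "yaw": -0.175}, {"x": -1.12, "y": 4.2, "z": 0, "yaw": -0.21}, {"x": -1.27, "y": 4.6, "z": 0, "yaw": -0.245}]}}

```text
time: 9.42
ee_pos: [0.4349, 0.0346, 0.0314]
ee_rot: [[0.944, 0.331, 0.0], [0.331, -0.944, 0.0], [0.001, -0.0, -1.0]]
contact_force: [-0.6, 2.4, 0.3]
finger_gap: 0.0155
```

```bash
python3 - <<'E'
from pl import *
commit(-1.27,4.6,0,-.245)
E
python3 look.py d
```

```text
cmd {'x': np.float64(0.4346), 'y': np.float64(0.0353), 'z': 0.031, 'psi': np.float64(19.1937)} track [-108.    36.9]
9.4167 [0.4349 0.0346 0.0314] track [-107.7   36.2] psi-th 17.0 0.015460182278175262 [-0.58  2.44  0.32]
```

View pics/dt.png

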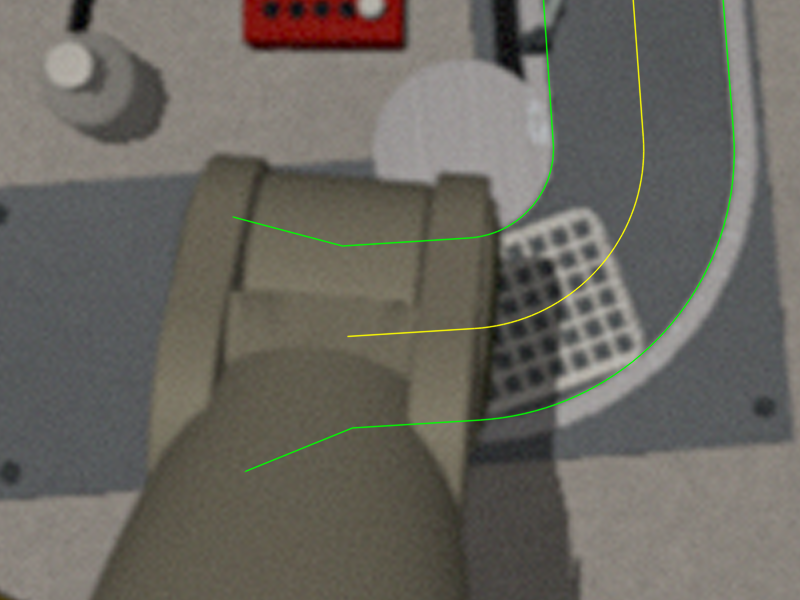

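View pics/ds.png

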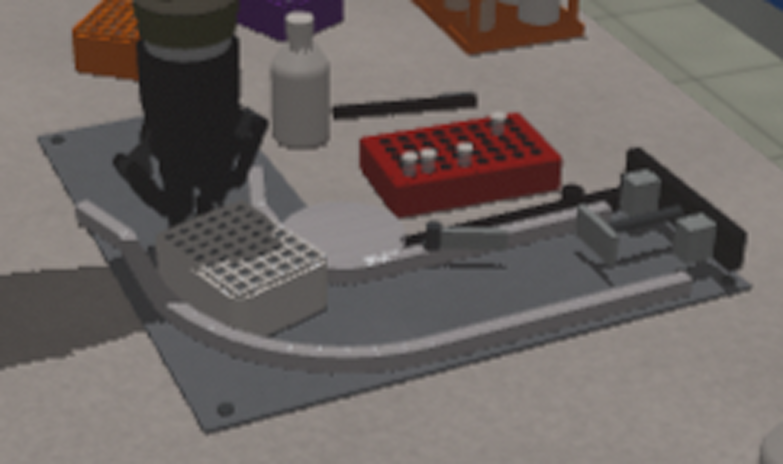

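It's turning well. The block is at about 17°, the front outer corner near (640,352) is just clear of the rail, and the force is 2.4 N. I'll carry on.

Run:
```python
from pl import *
w=[]
for i in range(1,15):
    f=16.9+2*i; a=np.radians(f); R=97-.7*min(1,i/6); w.append(tcp(-R*np.cos(a),-R*np.sin(a),f,e=4.5))
rows(w)
```

```text
[{"x": -0.21, "y": 0.3, "z": -0.0, "yaw": -0.035}, {"x": -0.41, "y": 0.63, "z": -0.0, "yaw": -0.07}, {"x": -0.61, "y": 0.97, "z": -0.0, "yaw": -0.105}, {"x": -0.79, "y": 1.32, "z": -0.0, "yaw": -0.14}, {"x": -0.96, "y": 1.67, "z": -0.0, "yaw": -0.175}, {"x": -1.11, "y": 2.03, "z": -0.0, "yaw": -0.21}, {"x": -1.27, "y": 2.39, "z": -0.0, "yaw": -0.244}, {"x": -1.41, "y": 2.76, "z": -0.0, "yaw": -0.279}, {"x": -1.54, "y": 3.14, "z": -0.0, "yaw": -0.314}, {"x": -1.66, "y": 3.52, "z": -0.0, "yaw": -0.349}, {"x": -1.76, "y": 3.9, "z": -0.0, "yaw": -0.384}, {"x": -1.85, "y": 4.29, "z": -0.0, "yaw": -0.419}, {"x": -1.93, "y": 4.68, "z": -0.0, "yaw": -0.454}, {"x": -1.99, "y": 5.07, "z": -0.0, "yaw": -0.489}]
```

Request:
{"name": "servo_tool", "arguments": {"commands": [{"x": -0.21, "y": 0.3, "z": 0, "yaw": -0.035}, {"x": -0.41, "y": 0.65, "z": 0, "yaw": -0.07}, {"x": -0.61, "y": 1.0, "z": 0, "yaw": -0.105}, {"x": -0.79, "y": 1.3, "z": 0, "yaw": -0.14}, {"x": -0.96, "y": 1.65, "z": 0, "yaw": -0.175}, {"x": -1.11, "y": 2.05, "z": 0, "yaw": -0.21}, {"x": -1.27, "y": 2.4, "z": 0, "yaw": -0.245}, {"x": -1.41, "y": 2.75, "z": 0, "yaw": -0.28}, {"x": -1.54, "y": 3.15, "z": 0, "yaw": -0.315}, {"x": -1.66, "y": 3.5, "z": 0, "yaw": -0.35}]}}

```text
time: 10.35
ee_pos: [0.4301, -0.0037, 0.0312]
ee_rot: [[0.774, 0.633, -0.001], [0.633, -0.774, 0.001], [-0.0, -0.001, -1.0]]
contact_force: [-0.9, 3.4, 1.2]
finger_gap: 0.0151
```

```bash
python3 - <<'E'
from pl import *
commit(-1.66,3.5,0,-.35)
E
python3 look.py e
```

```text
cmd {'x': np.float64(0.4304), 'y': np.float64(-0.0032), 'z': 0.031, 'psi': np.float64(39.2472)} track [-113.7   -1.4]
10.35 [ 0.4301 -0.0037  0.0312] track [-114.1   -1.8] psi-th 36.99 0.015097378888086462 [-0.88  3.45  1.21]
```

View pics/et.png

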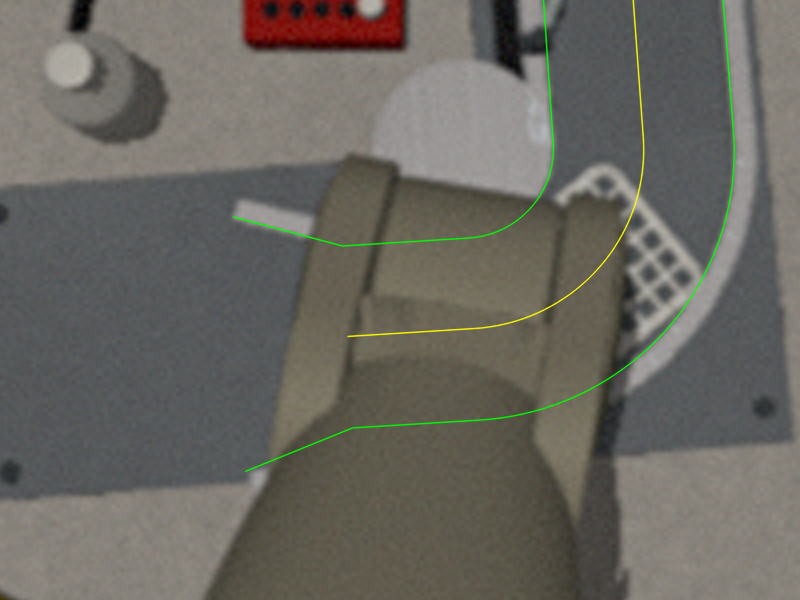

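View pics/es.png

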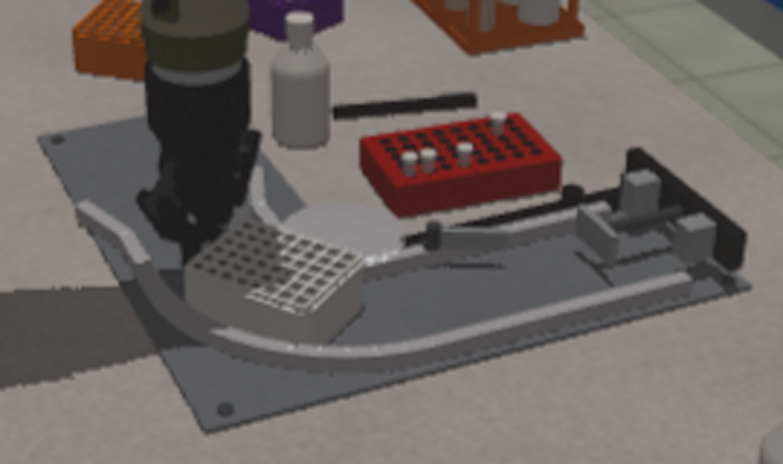

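Run:
```python
from pl import *
w=[]
for i in range(1,15):
    f=36.95+2*i; a=np.radians(f); R=96.3; w.append(tcp(-R*np.cos(a),-R*np.sin(a),f,e=4.5))
rows(w)
```

```text
[{"x": -0.24, "y": 0.35, "z": -0.0, "yaw": -0.035}, {"x": -0.46, "y": 0.68, "z": -0.0, "yaw": -0.07}, {"x": -0.66, "y": 1.02, "z": -0.0, "yaw": -0.105}, {"x": -0.85, "y": 1.37, "z": -0.0, "yaw": -0.14}, {"x": -1.03, "y": 1.72, "z": -0.0, "yaw": -0.175}, {"x": -1.2, "y": 2.08, "z": -0.0, "yaw": -0.209}, {"x": -1.36, "y": 2.45, "z": -0.0, "yaw": -0.244}, {"x": -1.5, "y": 2.82, "z": -0.0, "yaw": -0.279}, {"x": -1.63, "y": 3.19, "z": -0.0, "yaw": -0.314}, {"x": -1.75, "y": 3.57, "z": -0.0, "yaw": -0.349}, {"x": -1.85, "y": 3.95, "z": -0.0, "yaw": -0.384}, {"x": -1.94, "y": 4.34, "z": -0.0, "yaw": -0.419}, {"x": -2.02, "y": 4.73, "z": -0.0, "yaw": -0.454}, {"x": -2.08, "y": 5.12, "z": -0.0, "yaw": -0.489}]
```

Request:
{"name": "servo_tool", "arguments": {"commands": [{"x": -0.22, "y": 0.35, "z": 0, "yaw": -0.035}, {"x": -0.44, "y": 0.7, "z": 0, "yaw": -0.07}, {"x": -0.64, "y": 1.0, "z": 0, "yaw": -0.105}, {"x": -0.83, "y": 1.35, "z": 0, "yaw": -0.14}, {"x": -1.01, "y": 1.7, "z": 0, "yaw": -0.175}, {"x": -1.18, "y": 2.1, "z": 0, "yaw": -0.21}, {"x": -1.34, "y": 2.45, "z": 0, "yaw": -0.245}, {"x": -1.48, "y": 2.8, "z": 0, "yaw": -0.28}, {"x": -1.61, "y": 3.2, "z": 0, "yaw": -0.315}, {"x": -1.73, "y": 3.55, "z": 0, "yaw": -0.35}]}}

```text
time: 11.28
ee_pos: [0.439, -0.042, 0.0311]
ee_rot: [[0.511, 0.86, -0.001], [0.86, -0.511, 0.0], [-0.0, -0.001, -1.0]]
contact_force: [-0.4, 0.8, 1.2]
finger_gap: 0.0152
```

```bash
python3 - <<'E'
from pl import *
commit(-1.73,3.55,0,-.35)
E
python3 look.py f 140 230
```

```text
cmd {'x': np.float64(0.4395), 'y': np.float64(-0.0417), 'z': 0.031, 'psi': np.float64(59.3007)} track [-106.2  -40.1]
11.2833 [ 0.439  -0.042   0.0311] track [-106.7  -40.4] psi-th 57.0 0.015180247791699521 [-0.44  0.85  1.19]
```

View pics/ft.png

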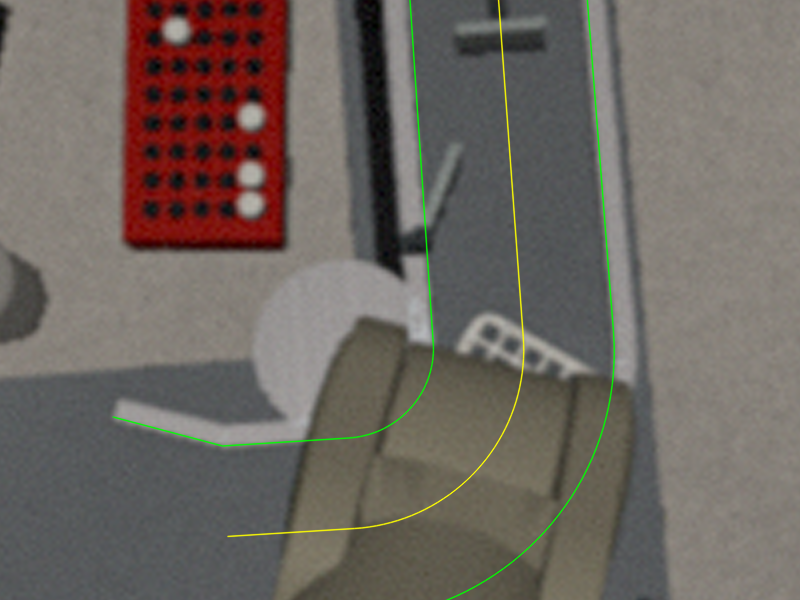

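View pics/fs.png

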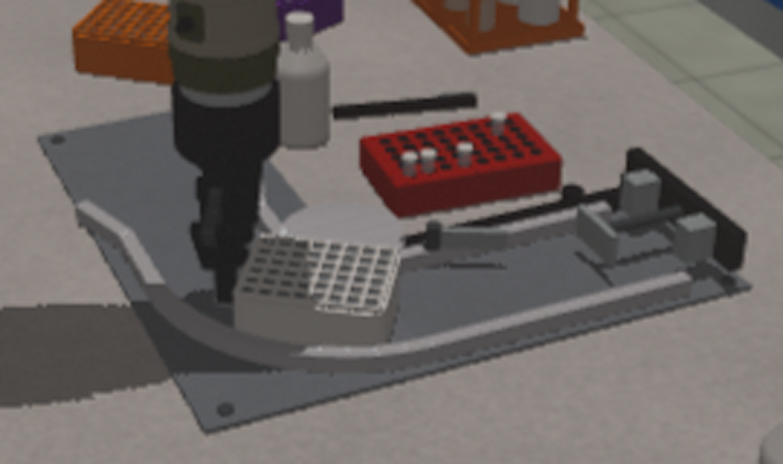

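It's at about 57° and the force is 0.9 N. Carrying on.

Run:
```python
from pl import *
w=[]
for i in range(1,17):
    f=57+2*i; a=np.radians(f); R=96.3; w.append(tcp(-R*np.cos(a),-R*np.sin(a),f,e=4.5))
rows(w)
```

```text
[{"x": -0.26, "y": 0.34, "z": -0.0, "yaw": -0.035}, {"x": -0.47, "y": 0.68, "z": -0.0, "yaw": -0.07}, {"x": -0.68, "y": 1.02, "z": -0.0, "yaw": -0.105}, {"x": -0.87, "y": 1.36, "z": -0.0, "yaw": -0.14}, {"x": -1.05, "y": 1.72, "z": -0.0, "yaw": -0.175}, {"x": -1.22, "y": 2.07, "z": -0.0, "yaw": -0.209}, {"x": -1.38, "y": 2.44, "z": -0.0, "yaw": -0.244}, {"x": -1.52, "y": 2.81, "z": -0.0, "yaw": -0.279}, {"x": -1.65, "y": 3.18, "z": -0.0, "yaw": -0.314}, {"x": -1.77, "y": 3.56, "z": -0.0, "yaw": -0.349}, {"x": -1.87, "y": 3.95, "z": -0.0, "yaw": -0.384}, {"x": -1.96, "y": 4.33, "z": -0.0, "yaw": -0.419}, {"x": -2.04, "y": 4.72, "z": -0.0, "yaw": -0.454}, {"x": -2.1, "y": 5.11, "z": -0.0, "yaw": -0.489}, {"x": -2.15, "y": 5.51, "z": -0.0, "yaw": -0.524}, {"x": -2.18, "y": 5.9, "z": -0.0, "yaw": -0.558}]
```

Request:
{"name": "servo_tool", "arguments": {"commands": [{"x": -0.23, "y": 0.35, "z": 0, "yaw": -0.035}, {"x": -0.45, "y": 0.7, "z": 0, "yaw": -0.07}, {"x": -0.66, "y": 1.0, "z": 0, "yaw": -0.105}, {"x": -0.85, "y": 1.35, "z": 0, "yaw": -0.14}, {"x": -1.03, "y": 1.7, "z": 0, "yaw": -0.175}, {"x": -1.2, "y": 2.05, "z": 0, "yaw": -0.21}, {"x": -1.36, "y": 2.45, "z": 0, "yaw": -0.245}, {"x": -1.5, "y": 2.8, "z": 0, "yaw": -0.28}, {"x": -1.63, "y": 3.2, "z": 0, "yaw": -0.315}, {"x": -1.75, "y": 3.55, "z": 0, "yaw": -0.35}]}}

```text
time: 12.22
ee_pos: [0.4604, -0.075, 0.031]
ee_rot: [[0.185, 0.983, -0.002], [0.983, -0.185, 0.0], [-0.0, -0.002, -1.0]]
contact_force: [-2.0, 1.1, 0.5]
finger_gap: 0.0152
```

```bash
python3 - <<'E'
from pl import *
commit(-1.75,3.55,0,-.35)
E
python3 look.py g 100 230
```

```text
cmd {'x': np.float64(0.4611), 'y': np.float64(-0.0748), 'z': 0.031, 'psi': np.float64(79.3543)} track [-86.  -74.2]
12.2167 [ 0.4604 -0.075   0.031 ] track [-86.6 -74.3] psi-th 77.02 0.015241977566348841 [-1.99  1.1   0.55]
```

View pics/gt.png

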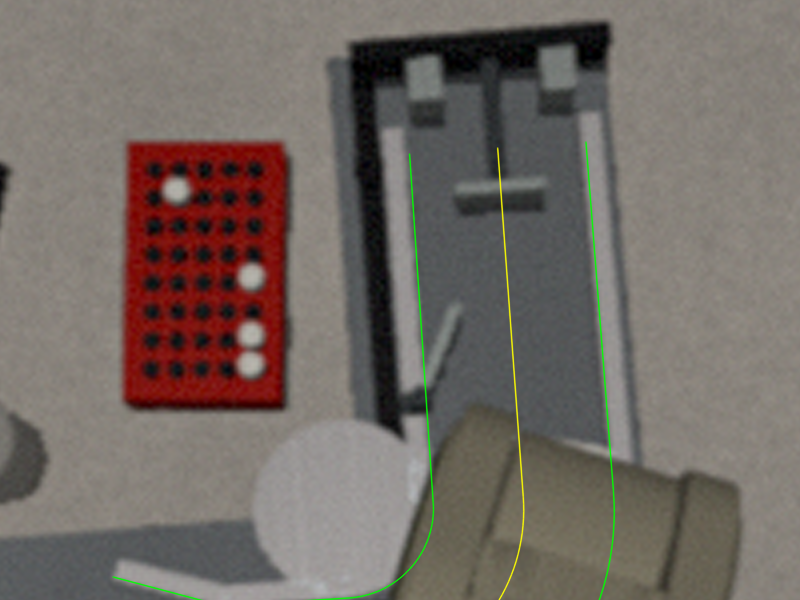

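View pics/gs.png

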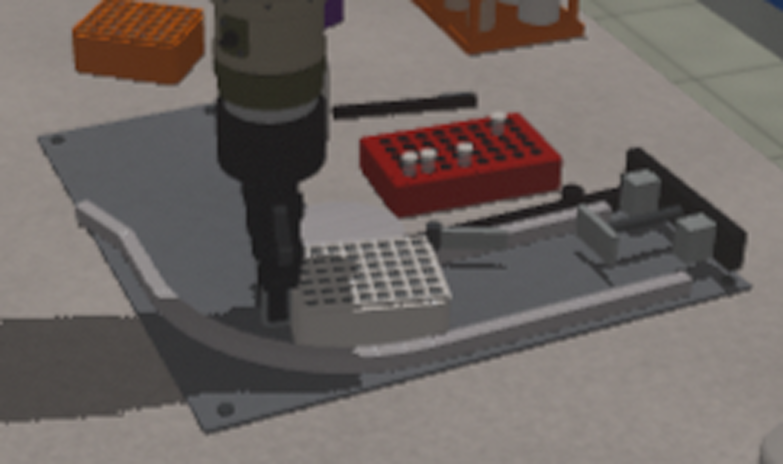

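```bash
python3 pt.py 100 230 0.036 460 306 500 184 500 189 425 96 558 88 415 405
python3 - <<'E'
from pl import *
w=[]
for i in range(1,7):
    f=77+2.2*i; a=np.radians(f); R=96.3; w.append(tcp(-R*np.cos(a),-R*np.sin(a),f,e=4.5))
for i in range(1,11):
    w.append(tcp(4*i,-96.6-.1*i,90,e=4.5))
rows(w)
E
```

```text
[ 0.6521 -0.065   0.036 ] track [105.3 -72. ]
[ 0.7206 -0.0891  0.036 ] track [172.8 -98.9]
[ 0.7178 -0.0891  0.036 ] track [170.  -98.7]
[ 0.7724 -0.0489  0.036 ] track [226.2 -60.7]
[ 0.7748 -0.1232  0.036 ] track [ 225.6 -135. ]
[ 0.5973 -0.0388  0.036 ] track [ 51.6 -43.6]
[{"x": -0.27, "y": 0.36, "z": -0.0, "yaw": -0.037}, {"x": -0.51, "y": 0.73, "z": -0.0, "yaw": -0.076}, {"x": -0.73, "y": 1.11, "z": -0.0, "yaw": -0.114}, {"x": -0.94, "y": 1.49, "z": -0.0, "yaw": -0.153}, {"x": -1.13, "y": 1.88, "z": -0.0, "yaw": -0.191}, {"x": -1.31, "y": 2.28, "z": -0.0, "yaw": -0.229}, {"x": -1.24, "y": 2.64, "z": -0.0, "yaw": -0.226}, {"x": -1.16, "y": 3.03, "z": -0.0, "yaw": -0.226}, {"x": -1.08, "y": 3.43, "z": -0.0, "yaw": -0.226}, {"x": -1.0, "y": 3.82, "z": -0.0, "yaw": -0.226}, {"x": -0.92, "y": 4.21, "z": -0.0, "yaw": -0.226}, {"x": -0.84, "y": 4.6, "z": -0.0, "yaw": -0.226}, {"x": -0.77, "y": 4.99, "z": -0.0, "yaw": -0.226}, {"x": -0.69, "y": 5.39, "z": -0.0, "yaw": -0.226}, {"x": -0.61, "y": 5.78, "z": -0.0, "yaw": -0.226}, {"x": -0.53, "y": 6.17, "z": -0.0, "yaw": -0.226}]
```

The carriage looks to be set about 15 mm beyond nominal: pusher front near track x = 170 and stops near 225. I'll finish the bend and go a little way into the straight.

Request:
{"name": "servo_tool", "arguments": {"commands": [{"x": -0.25, "y": 0.35, "z": 0, "yaw": -0.037}, {"x": -0.49, "y": 0.75, "z": 0, "yaw": -0.076}, {"x": -0.71, "y": 1.1, "z": 0, "yaw": -0.114}, {"x": -0.92, "y": 1.5, "z": 0, "yaw": -0.153}, {"x": -1.12, "y": 1.9, "z": 0, "yaw": -0.19}, {"x": -1.25, "y": 2.25, "z": 0, "yaw": -0.226}, {"x": -1.22, "y": 2.65, "z": 0, "yaw": -0.226}, {"x": -1.16, "y": 3.05, "z": 0, "yaw": -0.226}, {"x": -1.08, "y": 3.4, "z": 0, "yaw": -0.226}, {"x": -1.0, "y": 3.8, "z": 0, "yaw": -0.226}, {"x": -0.92, "y": 4.2, "z": 0, "yaw": -0.226}]}}

```text
time: 13.28
ee_pos: [0.5011, -0.092, 0.0312]
ee_rot: [[-0.04, 0.999, -0.0], [0.999, 0.04, 0.0], [0.0, -0.0, -1.0]]
contact_force: [-1.0, 1.1, -1.6]
finger_gap: 0.0159
```

```bash
python3 - <<'E'
from pl import *
commit(-.92,4.2,0,-.226)
E
python3 look.py i 100 230
```

```text
cmd {'x': np.float64(0.5007), 'y': np.float64(-0.0916), 'z': 0.031, 'psi': np.float64(92.3031)} track [-47.1 -92.5]
13.2833 [ 0.5011 -0.092   0.0312] track [-46.6 -92.9] psi-th 89.97 0.015863982822292316 [-1.03  1.08 -1.58]
```

View pics/it.png

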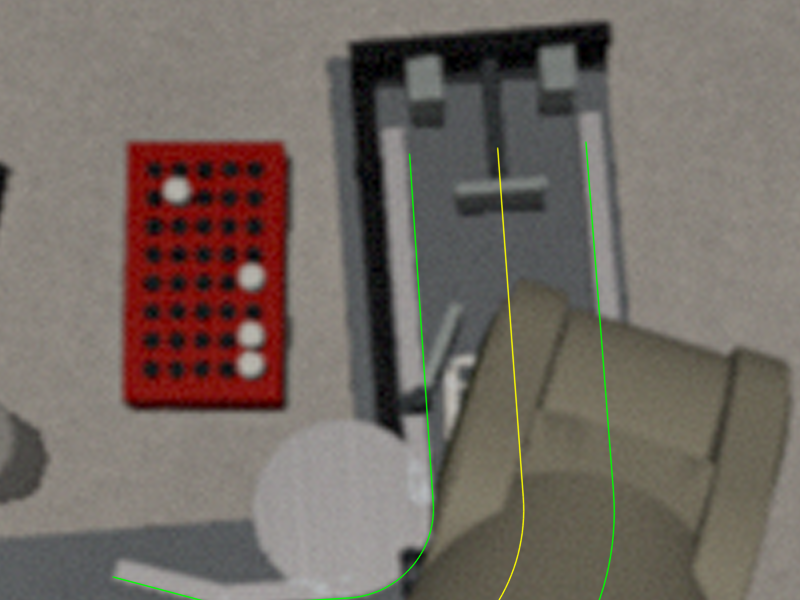

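View pics/is.png

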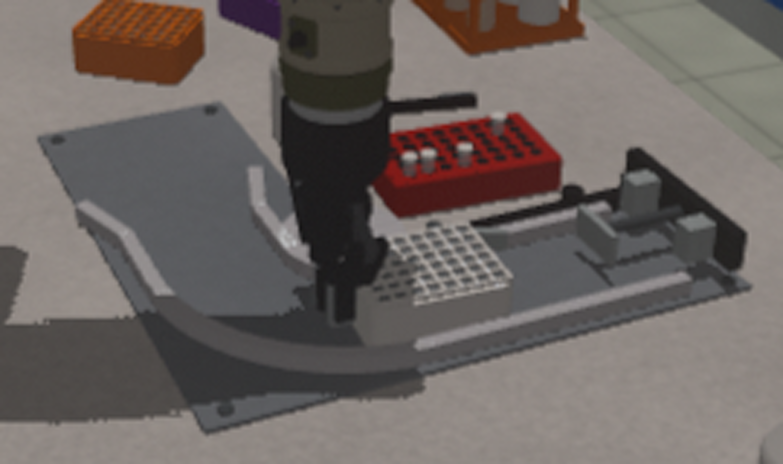

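The block is out of the bend and straight, at about 1.5 N. I'll back off 6 mm and shift the fingers outward so they end up clear of the pawl's zone, then push on along the straight.

Request:
{"name": "servo_tool", "arguments": {"commands": [{"x": 0, "y": -0.3, "z": 0, "yaw": 0}, {"x": 0, "y": -0.6, "z": 0, "yaw": 0}, {"x": -0.4, "y": -0.6, "z": 0, "yaw": 0}, {"x": -0.8, "y": -0.6, "z": 0, "yaw": 0}, {"x": -1.2, "y": -0.6, "z": 0, "yaw": 0}, {"x": -1.25, "y": -0.4, "z": 0, "yaw": 0}, {"x": -1.25, "y": -0.1, "z": 0, "yaw": 0}, {"x": -1.25, "y": 0.2, "z": 0, "yaw": 0}, {"x": -1.25, "y": 0.6, "z": 0, "yaw": 0}, {"x": -1.25, "y": 1.0, "z": 0, "yaw": 0}, {"x": -1.25, "y": 1.4, "z": 0, "yaw": 0}, {"x": -1.25, "y": 1.8, "z": 0, "yaw": 0}, {"x": -1.25, "y": 2.2, "z": 0, "yaw": 0}, {"x": -1.25, "y": 2.6, "z": 0, "yaw": 0}, {"x": -1.25, "y": 3.0, "z": 0, "yaw": 0}, {"x": -1.25, "y": 3.4, "z": 0, "yaw": 0}, {"x": -1.25, "y": 3.8, "z": 0, "yaw": 0}]}}

```text
time: 14.8
ee_pos: [0.5381, -0.1029, 0.0309]
ee_rot: [[-0.04, 0.999, -0.003], [0.999, 0.04, -0.0], [0.0, -0.003, -1.0]]
contact_force: [-5.8, -1.3, 3.2]
finger_gap: 0.0153
```

```bash
python3 - <<'E'
from pl import *
commit(-1.25,3.8,0,0)
E
python3 look.py j 100 230
```

```text
cmd {'x': np.float64(0.5391), 'y': np.float64(-0.1026), 'z': 0.031, 'psi': np.float64(92.3031)} track [  -9.1 -105. ]
14.8 [ 0.5381 -0.1029  0.0309] track [ -10.1 -105.3] psi-th 89.99 0.015304389939568928 [-5.76 -1.25  3.19]
```

View pics/jt.png

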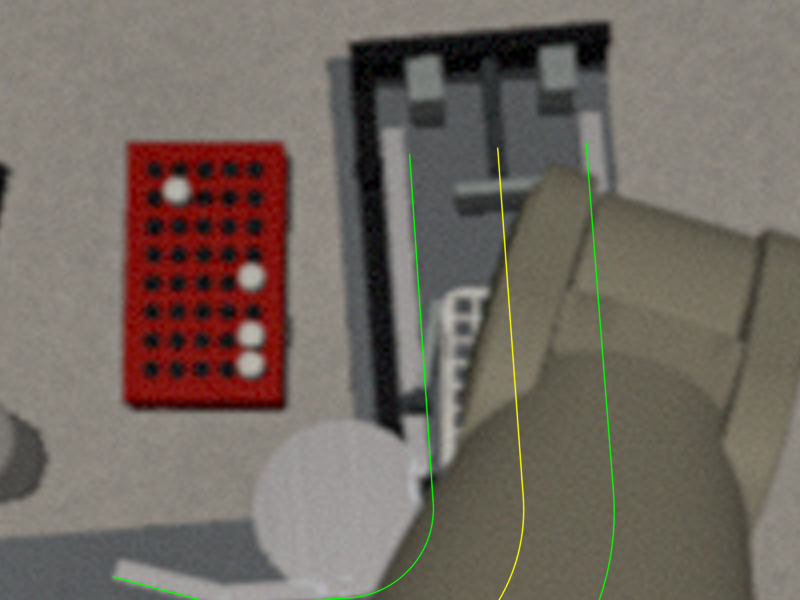

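View pics/js.png

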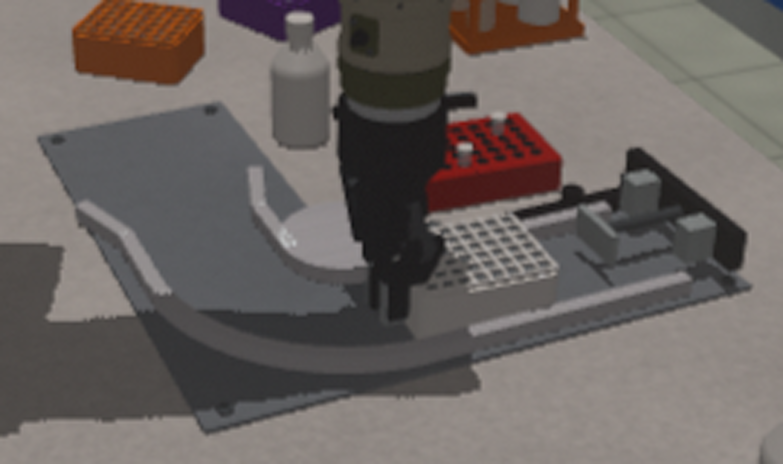

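The force is 5.8 N with the pawl being pushed aside, and the block looks flat in the side view. I'll continue more slowly.

Request:
{"name": "servo_tool", "arguments": {"commands": [{"x": 0, "y": 0.3, "z": 0, "yaw": 0}, {"x": 0, "y": 0.6, "z": 0, "yaw": 0}, {"x": 0, "y": 0.9, "z": 0, "yaw": 0}, {"x": 0, "y": 1.2, "z": 0, "yaw": 0}, {"x": 0, "y": 1.5, "z": 0, "yaw": 0}, {"x": 0, "y": 1.8, "z": 0, "yaw": 0}, {"x": 0, "y": 2.1, "z": 0, "yaw": 0}, {"x": 0, "y": 2.4, "z": 0, "yaw": 0}, {"x": 0, "y": 2.7, "z": 0, "yaw": 0}, {"x": 0, "y": 3.0, "z": 0, "yaw": 0}, {"x": 0, "y": 3.3, "z": 0, "yaw": 0}, {"x": 0, "y": 3.6, "z": 0, "yaw": 0}, {"x": 0, "y": 3.9, "z": 0, "yaw": 0}, {"x": 0, "y": 4.2, "z": 0, "yaw": 0}]}}

```text
time: 16.07
ee_pos: [0.5817, -0.1015, 0.0314]
ee_rot: [[-0.04, 0.999, 0.0], [0.999, 0.04, -0.0], [-0.0, 0.0, -1.0]]
contact_force: [-3.0, -1.3, -1.7]
finger_gap: 0.0155
```

```bash
python3 - <<'E'
from pl import *
commit(0,4.2,0,0)
E
python3 look.py k 100 230
```

```text
cmd {'x': np.float64(0.5811), 'y': np.float64(-0.1009), 'z': 0.031, 'psi': np.float64(92.3031)} track [  32.9 -105. ]
16.0667 [ 0.5817 -0.1015  0.0314] track [  33.5 -105.6] psi-th 90.0 0.015495339254888447 [-2.98 -1.31 -1.66]
```

View pics/kt.png

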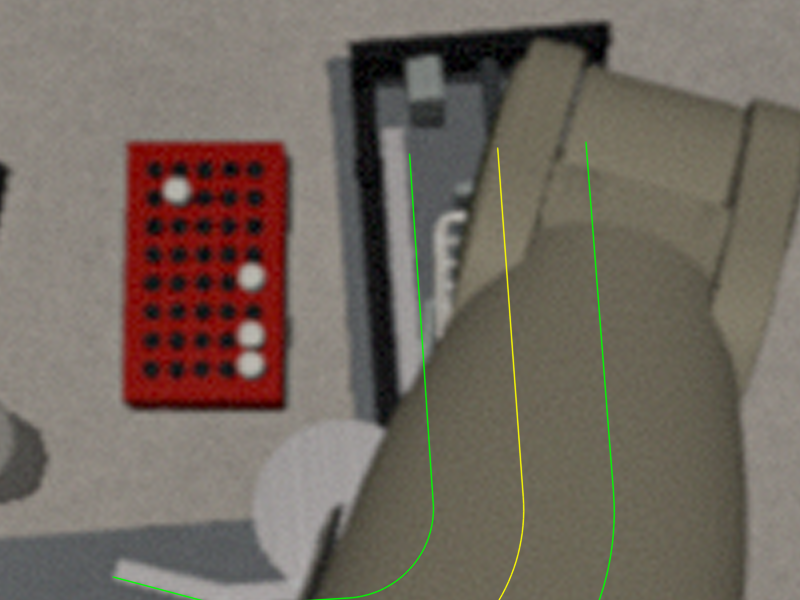

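View pics/ks.png

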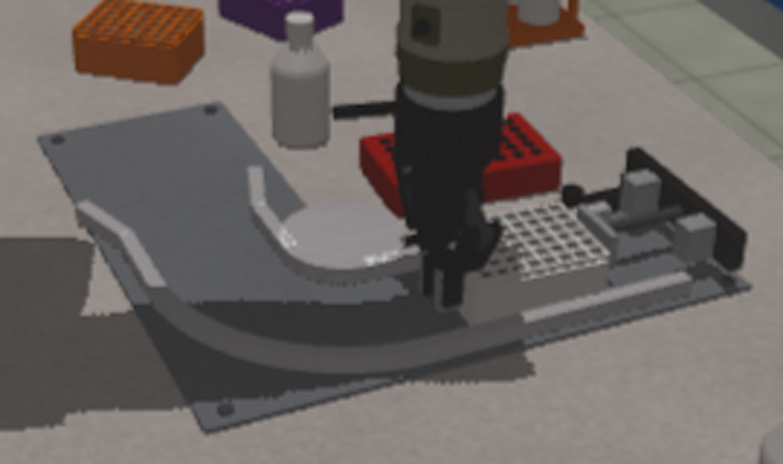

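The front is just about at the pusher plate. I'll push slowly against the spring.

Request:
{"name": "servo_tool", "arguments": {"commands": [{"x": 0, "y": 0.3, "z": 0, "yaw": 0}, {"x": 0, "y": 0.6, "z": 0, "yaw": 0}, {"x": 0, "y": 0.9, "z": 0, "yaw": 0}, {"x": 0, "y": 1.2, "z": 0, "yaw": 0}, {"x": 0, "y": 1.5, "z": 0, "yaw": 0}, {"x": 0, "y": 1.8, "z": 0, "yaw": 0}, {"x": 0, "y": 2.1, "z": 0, "yaw": 0}, {"x": 0, "y": 2.4, "z": 0, "yaw": 0}, {"x": 0, "y": 2.7, "z": 0, "yaw": 0}, {"x": 0, "y": 3.0, "z": 0, "yaw": 0}]}}

```text
time: 17.0
ee_pos: [0.6077, -0.101, 0.0309]
ee_rot: [[-0.039, 0.999, -0.007], [0.999, 0.039, -0.002], [-0.001, -0.007, -1.0]]
contact_force: [-14.3, -5.6, 6.0]
finger_gap: 0.0153
```

```bash
python3 - <<'E'
from pl import *
commit(0,3.0,0,0)
E
python3 look.py l 100 230
```

```text
cmd {'x': np.float64(0.6111), 'y': np.float64(-0.0997), 'z': 0.031, 'psi': np.float64(92.3031)} track [  62.9 -105. ]
17.0 [ 0.6077 -0.101   0.0309] track [  59.5 -106.2] psi-th 89.91 0.01533127029380862 [-14.26  -5.58   6.  ]
```

View pics/ls.png

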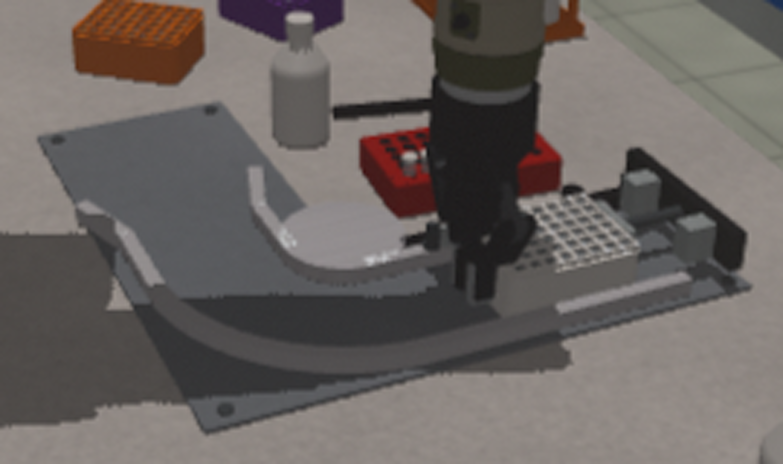

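Run:
```python
from h import *
s=manip.get_state(); print(s["time"],np.round(s["ee_pos"],4),np.round(s["ee_rot"],4).tolist(),np.round(s["contact_force"],2),np.round(s["ft_torque"],3))
p=manip.grab_frame("wrist"); cv2.imwrite("pics/w5.png",p["frame"])
s=manip.get_state(); print(s["time"],np.round(s["ee_pos"],4),np.round(s["contact_force"],2),np.round(s["ft_torque"],3))
q=manip.grab_frame("side"); cv2.imwrite("pics/s5.png",cv2.resize(q["frame"][220:290,340:460],None,fx=6.5,fy=6.5,interpolation=cv2.INTER_CUBIC))
```

```text
17.1 [ 0.6086 -0.1009  0.0308] [[-0.0389, 0.9992, -0.0059], [0.9992, 0.0389, -0.0013], [-0.0011, -0.0059, -1.0]] [-10.88  -5.16   4.18] [-0.987  2.024 -0.163]
17.15 [ 0.6085 -0.1009  0.0307] [-12.02  -5.91   4.21] [-0.886  2.005 -0.121]
```

View pics/w5.png

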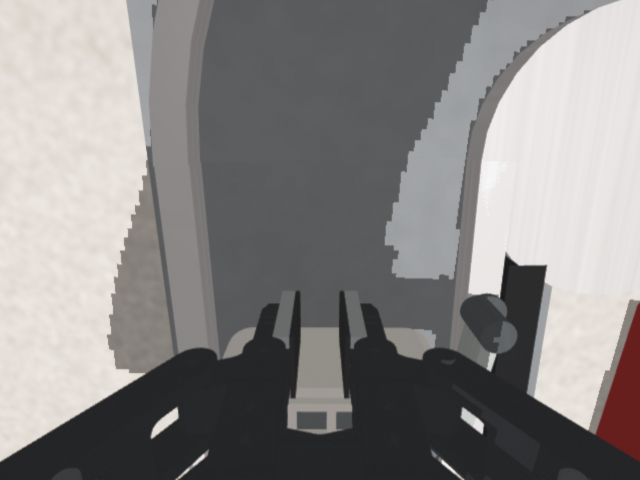

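View pics/s5.png

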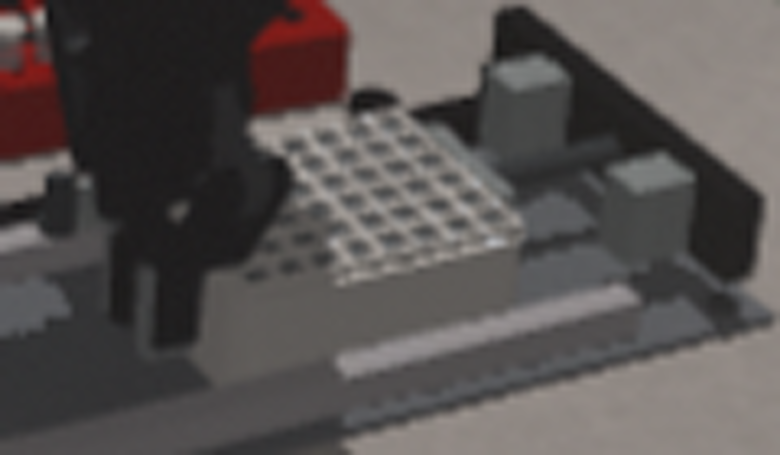

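The block sits flat. The wrist view shows its rear edge square to the fingers at about (320,330), and the push is about 12 N, as specified. I'll keep pushing slowly.

Request:
{"name": "servo_tool", "arguments": {"commands": [{"x": -0.05, "y": 0.25, "z": 0, "yaw": 0}, {"x": -0.05, "y": 0.5, "z": 0, "yaw": 0}, {"x": -0.05, "y": 0.75, "z": 0, "yaw": 0}, {"x": -0.05, "y": 1.0, "z": 0, "yaw": 0}, {"x": -0.05, "y": 1.25, "z": 0, "yaw": 0}, {"x": -0.05, "y": 1.5, "z": 0, "yaw": 0}, {"x": -0.05, "y": 1.75, "z": 0, "yaw": 0}, {"x": -0.05, "y": 2.0, "z": 0, "yaw": 0}, {"x": -0.05, "y": 2.2, "z": 0, "yaw": 0}, {"x": -0.05, "y": 2.4, "z": 0, "yaw": 0}]}}

```text
time: 18.03
ee_pos: [0.6305, -0.1003, 0.0307]
ee_rot: [[-0.039, 0.999, -0.01], [0.999, 0.039, -0.001], [-0.001, -0.01, -1.0]]
contact_force: [-17.8, -5.1, 8.9]
finger_gap: 0.0154
```

```bash
python3 - <<'E'
from pl import *
commit(-.05,2.4,0,0)
E
python3 look.py m 80 230
```

```text
cmd {'x': np.float64(0.6351), 'y': np.float64(-0.0993), 'z': 0.031, 'psi': np.float64(92.3031)} track [  86.9 -105.5]
18.0333 [ 0.6305 -0.1003  0.0307] track [  82.3 -106.4] psi-th 89.93 0.015425986038986204 [-17.76  -5.1    8.87]
```

View pics/ms.png

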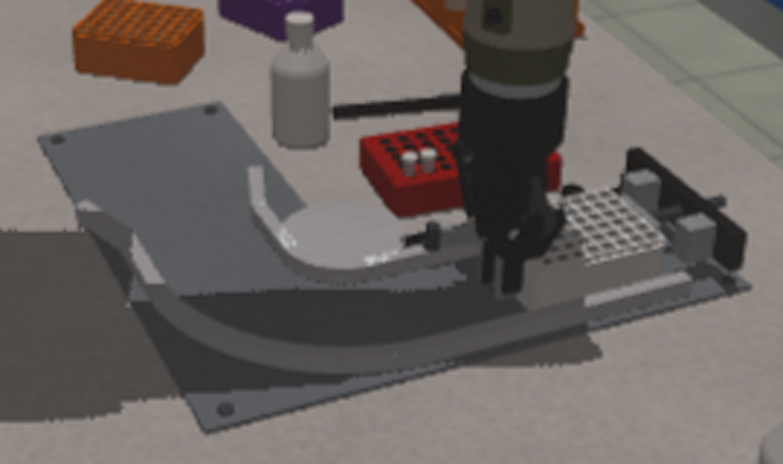

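View pics/mt.png

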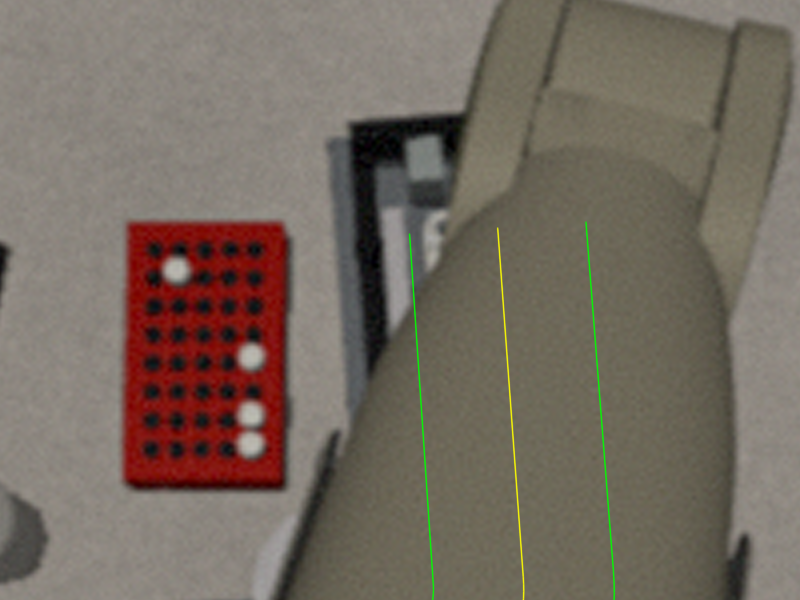

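The push is 17.8 N, still in the expected range, and the block has not reached the latch. I'll relax the vertical load slightly and continue in small steps.

Request:
{"name": "servo_tool", "arguments": {"commands": [{"x": 0, "y": 0.15, "z": -0.02, "yaw": 0}, {"x": 0, "y": 0.3, "z": -0.03, "yaw": 0}, {"x": 0, "y": 0.45, "z": -0.04, "yaw": 0}, {"x": 0, "y": 0.6, "z": -0.05, "yaw": 0}, {"x": 0, "y": 0.75, "z": -0.05, "yaw": 0}, {"x": 0, "y": 0.9, "z": -0.05, "yaw": 0}]}}

```text
time: 18.63
ee_pos: [0.6395, -0.0999, 0.0307]
ee_rot: [[-0.039, 0.999, -0.01], [0.999, 0.039, -0.001], [-0.0, -0.01, -1.0]]
contact_force: [-15.5, -4.6, 5.3]
finger_gap: 0.0151
```

```bash
python3 - <<'E'
from pl import *
commit(0,.9,-.05,0)
E
python3 - <<'E'
from h import *
q=manip.grab_frame("side"); cv2.imwrite("pics/s6.png",cv2.resize(q["frame"][210:290,340:470],None,fx=6,fy=6,interpolation=cv2.INTER_CUBIC))
s=manip.get_state(); print(s["time"],np.round(s["ee_pos"],4),np.round(s["contact_force"],2),np.round(s["ft_torque"],3))
E
```

```text
cmd {'x': np.float64(0.6441), 'y': np.float64(-0.0989), 'z': 0.0315, 'psi': np.float64(92.3031)} track [  95.9 -105.5]
18.6833 [ 0.64   -0.0999  0.0307] [-13.8   -3.95   4.13] [-0.865  2.541 -0.012]
```

View pics/s6.png

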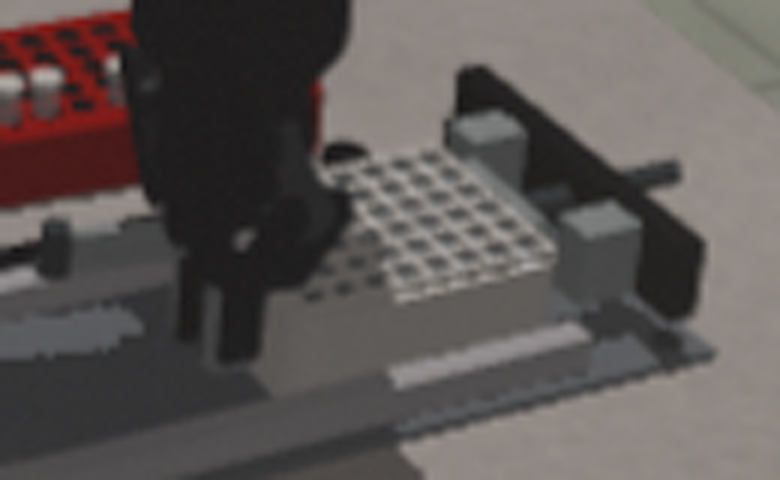

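The block is flat and close to the stops, at 14–15 N. I'll go on in 1 mm rows.

Request:
{"name": "servo_tool", "arguments": {"commands": [{"x": 0, "y": 0.1, "z": 0, "yaw": 0}, {"x": 0, "y": 0.2, "z": 0, "yaw": 0}, {"x": 0, "y": 0.3, "z": 0, "yaw": 0}, {"x": 0, "y": 0.4, "z": 0, "yaw": 0}, {"x": 0, "y": 0.5, "z": 0, "yaw": 0}]}}

```text
time: 19.1
ee_pos: [0.6452, -0.0996, 0.0307]
ee_rot: [[-0.039, 0.999, -0.008], [0.999, 0.039, -0.001], [-0.0, -0.008, -1.0]]
contact_force: [-12.1, -3.8, 2.7]
finger_gap: 0.0152
```

```bash
python3 - <<'E'
from pl import *
commit(0,.5,0,0)
E
python3 - <<'E'
from h import *
q=manip.grab_frame("side"); cv2.imwrite("pics/s7.png",cv2.resize(q["frame"][210:290,340:470],None,fx=6,fy=6,interpolation=cv2.INTER_CUBIC))
q=manip.grab_frame("wrist"); cv2.imwrite("pics/w7.png",q["frame"])
s=manip.get_state(); print(s["time"],np.round(s["ee_pos"],4),np.round(s["contact_force"],2),np.round(s["ft_torque"],3))
E
```

```text
cmd {'x': np.float64(0.6491), 'y': np.float64(-0.0987), 'z': 0.0315, 'psi': np.float64(92.3031)} track [ 100.9 -105.5]
19.2 [ 0.6454 -0.0996  0.0307] [-13.4   -4.41   3.33] [-0.76   2.273 -0.03 ]
```

View pics/s7.png

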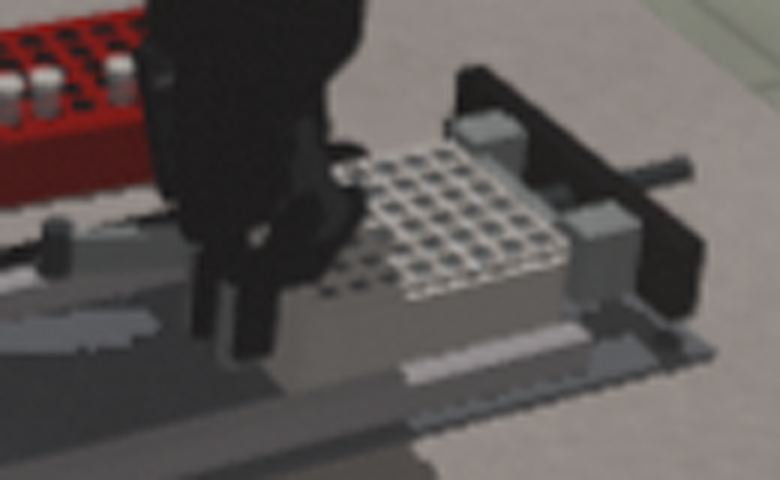

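View pics/w7.png

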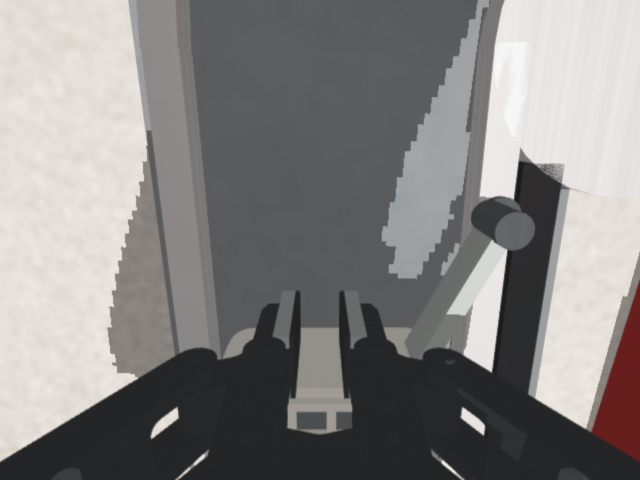

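The wrist view now shows the pawl slanting into the lane, from (500,225) to (415,345) at the block's rear corner. It may still be riding on the rounded corner, so I'll push a few more mm and watch for the stops.

Request:
{"name": "servo_tool", "arguments": {"commands": [{"x": 0, "y": 0.1, "z": 0, "yaw": 0}, {"x": 0, "y": 0.2, "z": 0, "yaw": 0}, {"x": 0, "y": 0.3, "z": 0, "yaw": 0}]}}

```text
time: 19.45
ee_pos: [0.647, -0.0992, 0.0307]
ee_rot: [[-0.039, 0.999, -0.011], [0.999, 0.039, -0.0], [0.0, -0.011, -1.0]]
contact_force: [-17.8, -3.6, 6.1]
finger_gap: 0.0154
```

```bash
python3 - <<'E'
from pl import *
commit(0,.3,0,0)
E
python3 - <<'E'
from h import *
q=manip.grab_frame("wrist"); cv2.imwrite("pics/w8.png",cv2.resize(q["frame"][180:420,350:560],None,fx=2.5,fy=2.5))
s=manip.get_state(); print(s["time"],np.round(s["ee_pos"],4),np.round(s["contact_force"],2),np.round(s["ft_torque"],3))
E
```

```text
cmd {'x': np.float64(0.6521), 'y': np.float64(-0.0986), 'z': 0.0315, 'psi': np.float64(92.3031)} track [ 103.9 -105.5]
19.5 [ 0.6472 -0.0992  0.0307] [-16.08  -3.13   7.01] [-0.699  2.867 -0.048]
```

View pics/w8.png

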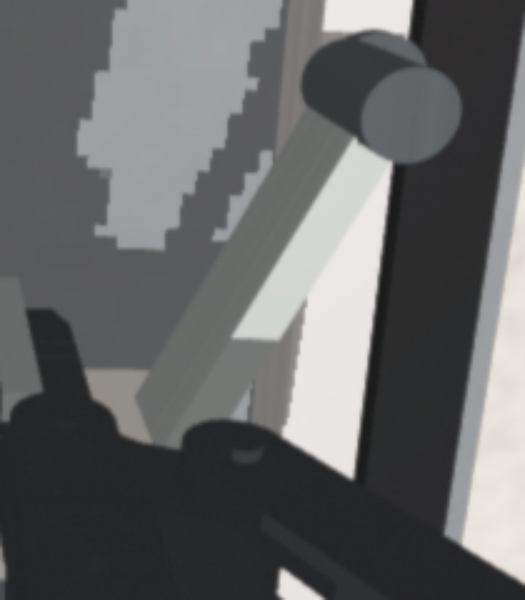

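Request:
{"name": "servo_tool", "arguments": {"commands": [{"x": 0, "y": 0.1, "z": -0.02, "yaw": 0}, {"x": 0, "y": 0.2, "z": -0.03, "yaw": 0}, {"x": 0, "y": 0.2, "z": -0.03, "yaw": 0}]}}

```text
time: 19.75
ee_pos: [0.6473, -0.0992, 0.0307]
ee_rot: [[-0.039, 0.999, -0.014], [0.999, 0.039, -0.0], [0.0, -0.014, -1.0]]
contact_force: [-21.2, -4.5, 9.7]
finger_gap: 0.0155
```

```bash
python3 - <<'E'
from pl import *
commit(0,.2,-.03,0)
E
python3 - <<'E'
from h import *
q=manip.grab_frame("wrist"); cv2.imwrite("pics/w9.png",cv2.resize(q["frame"][180:420,350:560],None,fx=2.5,fy=2.5))
s=manip.get_state(); print(s["time"],np.round(s["ee_pos"],4),np.round(s["contact_force"],2),np.round(s["ft_torque"],3))
q=manip.grab_frame("side"); cv2.imwrite("pics/s9.png",cv2.resize(q["frame"][210:290,340:470],None,fx=6,fy=6,interpolation=cv2.INTER_CUBIC))
E
```

```text
cmd {'x': np.float64(0.6541), 'y': np.float64(-0.0985), 'z': 0.0318, 'psi': np.float64(92.3031)} track [ 105.9 -105.5]
19.8 [ 0.6472 -0.0992  0.0307] [-22.1   -5.18   9.25] [-0.895  3.783 -0.005]
```

View pics/w9.png

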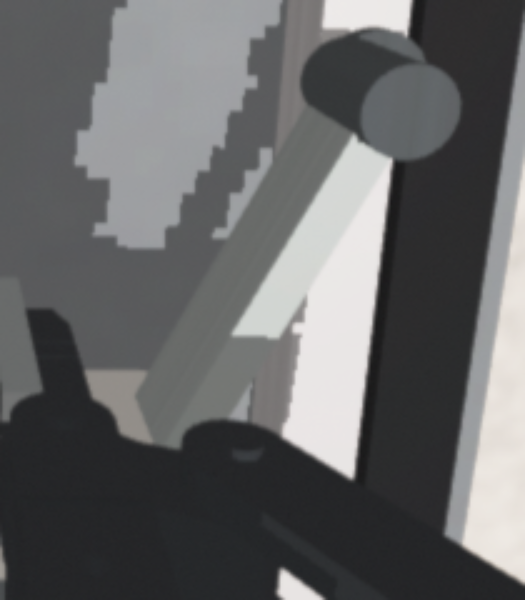

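View pics/s9.png

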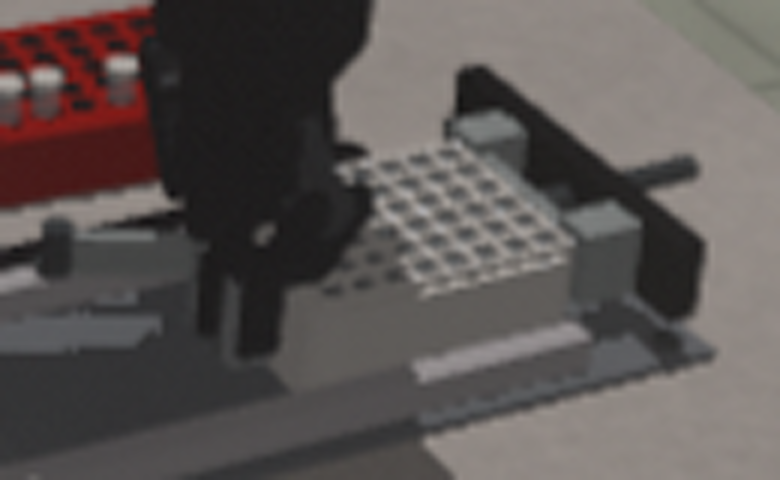

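The stops are reached: no more motion, and the force is at 22 N. The pawl's angle is unchanged, so it is fully in. I'll back off slowly and see whether it holds.

Request:
{"name": "servo_tool", "arguments": {"commands": [{"x": 0, "y": -0.2, "z": 0.03, "yaw": 0}, {"x": 0, "y": -0.4, "z": 0.03, "yaw": 0}, {"x": 0, "y": -0.6, "z": 0.03, "yaw": 0}, {"x": 0, "y": -0.8, "z": 0.03, "yaw": 0}, {"x": 0, "y": -1.0, "z": 0.03, "yaw": 0}, {"x": 0, "y": -1.2, "z": 0.03, "yaw": 0}, {"x": 0, "y": -1.5, "z": 0.03, "yaw": 0}, {"x": 0, "y": -1.8, "z": 0.03, "yaw": 0}]}}

```text
time: 20.52
ee_pos: [0.6372, -0.0995, 0.0322]
ee_rot: [[-0.041, 0.999, 0.002], [0.999, 0.041, 0.0], [-0.0, 0.002, -1.0]]
contact_force: [-0.1, -0.3, -0.5]
finger_gap: 0.0154
```

```bash
python3 - <<'E'
from pl import *
commit(0,-1.8,.03,0)
E
python3 - <<'E'
from h import *
q=manip.grab_frame("wrist"); cv2.imwrite("pics/w10.png",q["frame"])
s=manip.get_state(); print(s["time"],np.round(s["ee_pos"],4),np.round(s["contact_force"],2),np.round(s["ft_torque"],3))
q=manip.grab_frame("side"); cv2.imwrite("pics/s10.png",cv2.resize(q["frame"][210:290,340:470],None,fx=6,fy=6,interpolation=cv2.INTER_CUBIC))
E
```

```text
cmd {'x': np.float64(0.6361), 'y': np.float64(-0.0992), 'z': 0.0315, 'psi': np.float64(92.3031)} track [  87.9 -105.5]
20.5667 [ 0.6362 -0.0995  0.0321] [-1.31  1.22 -0.56] [ 0.019  0.044 -0.018]
```

View pics/w10.png

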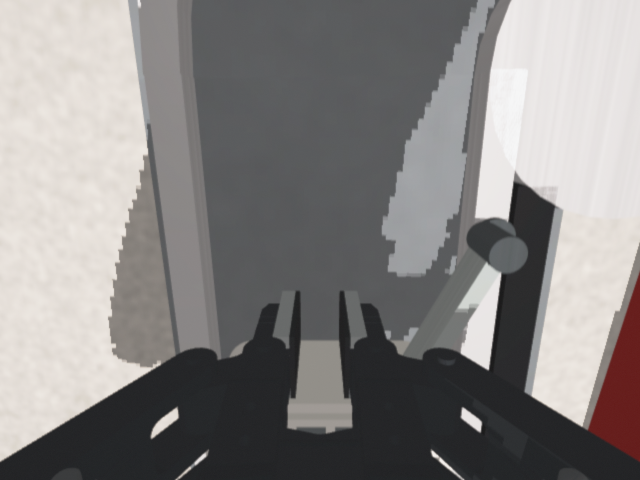

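View pics/s10.png

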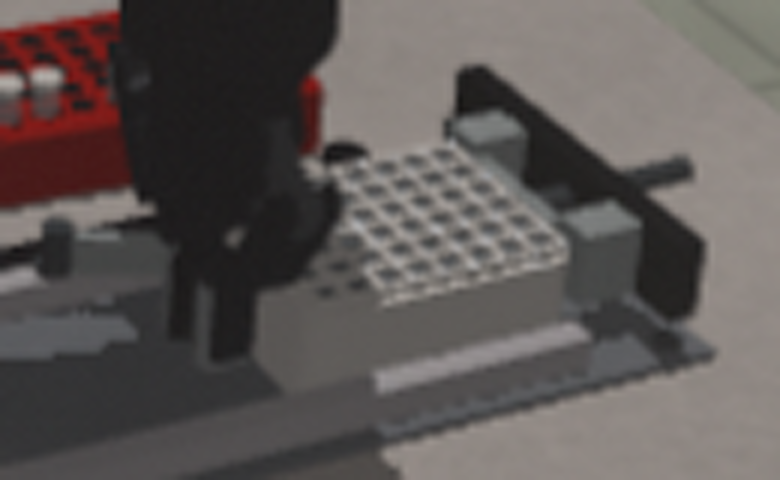

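The force is zero with the tool 11 mm back, and the block stayed put, so the pawl holds. I'll back off further, lift clear and check again.

Request:
{"name": "servo_tool", "arguments": {"commands": [{"x": 0, "y": -0.5, "z": 0, "yaw": 0}, {"x": 0, "y": -1.0, "z": 0, "yaw": 0}, {"x": 0, "y": -1.5, "z": 0, "yaw": 0}, {"x": 0, "y": -1.5, "z": -1.0, "yaw": 0}, {"x": 0, "y": -1.5, "z": -3.0, "yaw": 0}, {"x": 0, "y": -1.5, "z": -6.0, "yaw": 0}, {"x": 0, "y": -1.5, "z": -9.0, "yaw": 0}, {"x": 0, "y": -1.5, "z": -12.0, "yaw": 0}, {"x": 0, "y": -1.5, "z": -15.0, "yaw": 0}, {"x": 0, "y": -3.5, "z": -18.0, "yaw": 0}, {"x": 0, "y": -6.5, "z": -20.0, "yaw": 0}, {"x": 0, "y": -9.5, "z": -20.0, "yaw": 0}, {"x": 0, "y": -12.5, "z": -20.0, "yaw": 0}, {"x": 0, "y": -15.5, "z": -20.0, "yaw": 0}, {"x": 0, "y": -17.0, "z": -20.0, "yaw": 0}, {"x": 0, "y": -17.0, "z": -20.0, "yaw": 0}, {"x": 0, "y": -17.0, "z": -20.0, "yaw": 0}]}}

```text
time: 22.03
ee_pos: [0.4663, -0.1067, 0.233]
ee_rot: [[-0.039, 0.999, 0.002], [0.999, 0.039, -0.001], [-0.001, 0.002, -1.0]]
contact_force: [0.6, -0.6, 0.2]
finger_gap: 0.0155
```

```bash
python3 - <<'E'
from pl import *
commit(0,-17,-20,0)
E
python3 look.py n 80 230
python3 - <<'E'
from h import *
q=manip.grab_frame("side"); cv2.imwrite("pics/s11.png",q["frame"]); 
p=manip.grab_frame("top"); cv2.imwrite("pics/t11.png",p["frame"])
for n in ["block","tube_rack","bottle_a","marker","tip_box","pipette"]: print(n,[(round(r["confidence"],2),np.round(c2w(q,r["position"]),3).tolist()) for r in manip.place_of(q,n)[:4]])
E
```

```text
cmd {'x': np.float64(0.4662), 'y': np.float64(-0.106), 'z': 0.2315, 'psi': np.float64(92.3031)} track [ -82.1 -105.5]
22.0333 [ 0.4663 -0.1067  0.233 ] track [ -82.  -106.1] psi-th 89.96 0.015490148983333106 [ 0.57 -0.56  0.15]
block [(0.9, [0.258, 0.295, 0.003]), (0.85, [0.65, 0.456, 0.004]), (0.79, [0.481, 0.404, 0.005])]
tube_rack [(0.55, [0.676, 0.077, 0.004])]
bottle_a [(0.88, [0.578, 0.203, -0.002])]
marker [(0.64, [0.683, 0.206, 0.002])]
tip_box [(0.56, [0.494, -0.408, -0.002])]
pipette [(0.75, [0.286, -0.367, 0.003])]
```

View pics/nt.png

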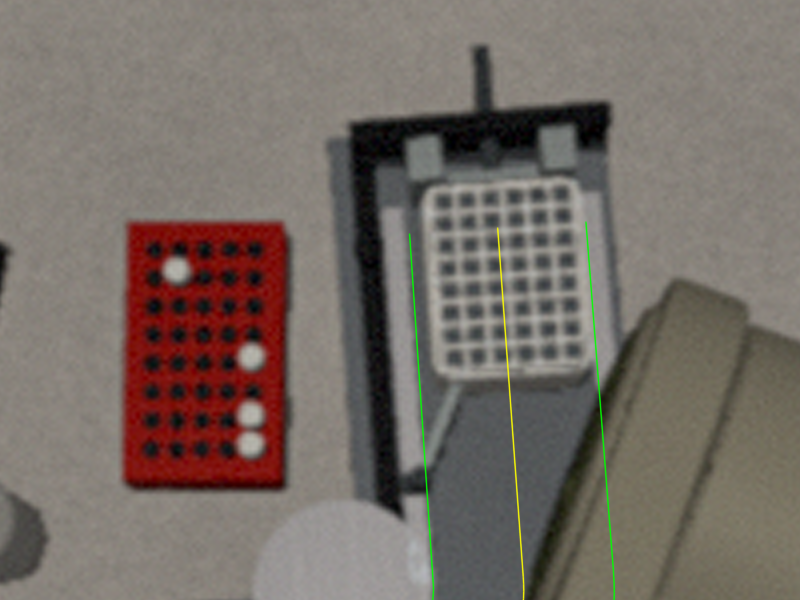

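View pics/s11.png

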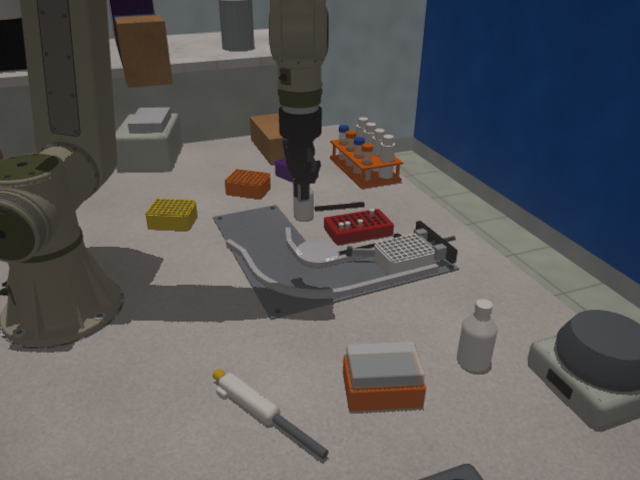

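The top view shows the block in the bay, with its front a few mm short of the stops, near (500,180). The pawl runs from its hinge at (415,475) to the block's rear face at (455,385). The other things on the bench are where they were, so I'll hand in.

```bash
python3 -c "
from h import *
print(manip.hand_in())"
```

```text
the job is handed in; nothing more can be done
None
```

The white block is in the bay, and the pawl has snapped in behind it and holds it by itself. I handed the job in about 22 s into the 67 s allowed.

**How it went**
- **Push:** I pushed its rear face with the nearly shut fingers, squared it up at the mouth and turned it with the lane round the bend. In the bend, forces were below about 4 N whenever I read them.
- **Into the bay:** I shifted the fingers outward, clear of the pawl, and pushed against the spring at about 12–18 N. The carriage was set about 15 mm beyond nominal. At the stops the push was about 22 N along the lane, well under the 55 N limit.

**Last checks**
- **Latched:** After I backed the tool off, the force was near zero and the block settled a few mm back without being pushed out. The last top view shows the pawl tip against its rear face.
- **Bench:** The tube rack, bottle A, tip box, pipette and the coloured look-alikes measured within 5 mm of where they started, and bottle B looked unmoved. The marker measured within 5 mm of its first top-view reading.

**Disagreed or uncertain**
- The network did not report the white block in the final side picture (only the look-alikes), so I judged the final position by eye.
- While loaded, the wrist showed up to about 10 N vertically. I took this as rubbing from arm sag; the block looked flat in every picture, but I did not measure its tilt.
- My first move call was refused for missing keys, and nothing moved.

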